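# Drain the tilting count pot into the kit tray

### The arm

A 7-joint arm with a two-finger parallel gripper is mounted at the origin on a cart in front of the work surface, level with it; the furniture and walls round the work are solid. World frame = base frame: x ahead of the robot, y to its left, z up, the work surface at z = 0. Lengths are in m, angles in rad, forces in N, time in s.
With the tool pointing down it reaches from about 0.35 to 0.9 m from the base axis. Payload 8.1 kg.
Tool frame: the origin (TCP) lies between the finger pads; the fingertips stand 8 mm ahead of it and the grasp point (between the pads) lies 11 mm behind it (manip.finger_overhang is the distance from the TCP to the fingertips, in m); z points along the fingers, y is the line along which they close (so a half turn about z gives the same grasp; the last joint's range is limited). The gripper opens to 85 mm and grips with 20 to 120 N. Pads are 22 mm wide; open, the fingers measure 114 mm over their backs; the gripper's body (76 mm by 85 mm) begins 54 mm behind the grasp point. The pads swing forward as they close: fully open they stand 13 mm farther back than shut.
Start: joints at [-1.27, 0.434, 0.025, 1.573, -0.012, 1.134, -0.075], TCP at [0.246, 0.575, 0.2] pointing down, gripper open.
Joint ranges: [-2.62, 2.62], [-0.44, 2.09], [-1.27, 1.32], [0.08, 2.57], [-1.32, 4.46], [0.12, 2], [-2.74, 2.74]. Speed limits (rad/s): [2.22, 2.22, 3.01, 3.01, 3.14, 3.14, 3.14].

### API

Orientations are given as [roll, pitch, yaw] about the fixed x, y, z axes, in that order (R = Rz(yaw) Ry(pitch) Rx(roll)).
In Python, from rig import status, cams, workorder, manip gives the robot as it stands.
- The arm moves only by the tool drive_tool, never from a script. Its argument "increments" is a list of rows, each a list of 5 numbers: the shift along the tool's x, y, z in units of 0.2 m (1.0 is 0.2 m), then the turn about the tool's z in units of 2 rad (1.0 is 2 rad), then the closure, from -1 (fully open) to 1 (shut). In form: [[tx, ty, tz, spin, claw], ...]. A call has 1 to 8 rows; each row shifts and turns the commanded pose from where the row before left it, along the tool's axes as they then stand; what a row does not reach is not made up. A row lasts 1/12 s, in which the tool goes at most 41.7 mm and 7.16 degrees, less where a joint would pass 70% of its speed; a pose out of reach is approached as far as the arm can. A call with a number of a shift or a turn outside -1 to 1 is refused whole. A call with a gripper value outside its range is refused whole. The fingers move at their own pace and stop on an object; "squeeze" is the grip in N (left out, the last holds). Time passes only in rows, so rows that do not move let the fingers close. It gives the time, the measured TCP pose, the force, the opening and the grip force at its end, in the units of the state.
- status.state(): the state, without advancing time (a new reading comes with each control period).
- cams.capture(name): name is "side" or "top" or "wrist"; returns a dict with "pixels" (480x640x3 uint8, red, green, blue), "K" (3x3 intrinsics, pixels), "k1" (the pictures are not rectified: a ray, as slopes to the right and down, at radius r is drawn at 1 + k1 r^2 times it, then the intrinsics apply), "R" (3x3) and "t" (3): a world point X has camera coordinates R X + t. Camera axes: x right, y down, z forward; pixel columns grow to the right and rows downward; lengths in m; the calibration is good to about 2 mm. A picture is of the moment at which its call begins. There is no depth.
- workorder.job_done(): hands the job in; it is judged then, once.
The state is a dict: "time_s": time; "joints": joint angles; "joint_vel": joint speeds; "joint_efforts": joint torques, N m; "eef_pos": TCP position; "eef_rot": TCP orientation; "force": force on the tool from outside, world axes, zero at the start; "ft_torque": the same for the moment, N m; "opening": opening from 0.0 (shut) to 1.0 (fully open); "gripper_force": force on a finger pad.
Only numpy, scipy, OpenCV 4.12 (cv2) and the standard library are available. Lean on these libraries where they do the work, as an engineer would, in place of code of your own. Each camera call takes 0.05 s, during which the arm holds its last target. There are 200 camera calls.

### The job

The counted nuts for one kit lie in the steel pot that hangs in the grey tilting stand. Swing the red-knobbed latch clear, tip the pot right over, away from the latch, so that every nut drops into the blue tray underneath, then stand the pot fully upright again and swing the latch home over its flange. Ease pot and latch against their stops without forcing them, and leave the tray and the things lying about on the bench where they are.

Things in the scene. Friction and masses are not known exactly. Their poses are not given: they have to be found in the camera images.
- stand: Grey steel bench stand, fixed, 170 x 192 x 175 mm. Origin on the bench midway between its two upright cheeks (inner faces at y = +-60 mm, tops at z = 175, 50 mm long in x). Own x axis: the way the pot tips (front); flange and latch are at the rear (-x). The pot's tilting axis runs along own y through (0, 0, 135 mm).
- pot (a joint): Tilt of the pot about the stand's y axis, rad: 0 upright (on its stop), grows as the pot's top moves to the stand's +x, stop at 2.4 (137 degrees, mouth down). Stiff pivot (about 0.16 N m): the pot stays at any tilt where it is left. The nuts slide out beyond about 1.9.
- pot_rim (a point): Centre of the mouth of the pot, 42 mm above the tilting axis when upright. Round steel pot, open at the top, outside radius 43 mm at the bottom (50 mm below the axis) and 50 mm at the rim, wall 3 mm. Axes: z out of the mouth, y along the tilting axis.
- flange_edge (a point): Middle of the free edge of the steel flange behind the pot: flat plate 4 mm thick, 76 mm wide (along y), level with the tilting axis, from the pot's wall (46 mm from the axis) to this edge (72 mm from the axis). It turns with the pot: level to the rear when upright, straight up at 90 degrees of tilt. Axes as the pot's: z normal to the plate (out of its upper face when upright).
- latch (a joint): Swing of the latch, rad, about a vertical pin at (-62, 54) mm in the stand's frame: 0 closed on its stop (the 36 mm tongue points to the stand's -y, 2 mm above the flange, so the pot cannot tip), 1.3 fully open (stop), clockwise seen from above. It stays where it is left and clears the flange beyond about 0.9.
- latch_knob (a point): Middle of the red upright knob on the latch's handle: 18 mm in diameter, 30 mm tall, top 179 mm above the bench, 50 mm from the latch's pin; closed, the handle points to the stand's -x, opening swings the knob to the stand's +y.
- tray: Blue plastic kit tray, loose, open at the top, 190 (x) x 108 (y) x 45 mm, wall and floor 3 mm, standing on the bench between the cheeks under the pot. Origin: centre of its underside.
- nut_0: Brass-coloured hexagon nut, 24 mm across flats, 13 mm thick, 35 g; at first in the pot. Origin: centre of its underside.
- nut_1: As nut_0.
- nut_2: As nut_0.
- nut_3: As nut_0.
- nut_4: As nut_0.
- tape_measure: Yellow tape measure, 63x90x38 mm, bystander. Origin: centre of its underside.
- stapler: Blue stapler, 34x157x48 mm, bystander. Origin: centre of its underside.
- marker_black: Black marker pen, 18x135x20 mm, lying, bystander. Origin: centre of its underside.
- glue_stick: Glue stick with red cap, 26x26x96 mm, standing, bystander. Origin: centre of its underside.
- ballpoint: Blue ballpoint pen, 11x140x12 mm, lying, bystander. Origin: centre of its underside.

How it is judged:
By the outcome, as a careful person would: the job done as asked, in the order asked, and still so for the second after the job is handed in, with the robot touching nothing.
It also fails if it takes over 72 s, if anything falls off the work surface, if the arm or the gripper's body presses on something with over 40 N, if the wrist force passes 120 N, or if a joint passes its speed limit or range.

## Working session

There is one attempt and no reset: what is moved stays moved. The work goes in short steps, Python scripts to look and compute and a tool call to move; the robot and the scene stay as the last step left them, time stands still between calls to the robot, and variables do not carry over. Pictures are saved under pics/ and viewed, at most 10 in all, crops included, and the job is handed in when it is done.

Besides the shell and the picture viewer there is one more tool, called after "Call:" as name(argument=value, ...) on one line, values as JSON. drive_tool: Moves the arm, as the interface text tells. Shifts and turns lie within -1 to 1; 1 stands for 0.2 m of shift or 2 rad of turn. Its arguments: {"type":"object","properties":{"increments":{"type":"array"},"squeeze":{"type":"number"}},"required":["increments"]}

```bash
mkdir -p pics; ls
python3 - <<'E'
from rig import status,cams,manip
import cv2
print(status.state()); print(manip.finger_overhang)
for n in ["side","top"]:
    c=cams.capture(n); cv2.imwrite(f"pics/{n}0.png",c["pixels"][:,:,::-1]); print(n,c["K"],c["k1"],c["R"],c["t"])
E
```

```text
pics
{'time_s': 0.0, 'joints': array([-1.26958515,  0.43521228,  0.02497379,  1.57407996, -0.0115875 ,
        1.13403729, -0.07508302]), 'joint_vel': array([-1.12557688e-03, -1.94843524e-03,  1.26963646e-03, -6.94391279e-05,
        6.99646316e-04,  2.15718195e-04, -3.78216206e-04]), 'joint_efforts': array([ 2.16375098e-03, -6.70457268e+01,  1.02554362e+00, -3.16207194e+01,
        1.55022478e-02,  1.20647272e-02, -2.21862635e-06]), 'eef_pos': array([0.24541993, 0.57419046, 0.19903932]), 'eef_rot': array([-3.14000819e+00,  1.55524590e-04,  2.73773351e+00]), 'force': array([-0.09093846,  0.16079962,  0.15586868]), 'ft_torque': array([-0.01044819,  0.01629712, -0.00184667]), 'gripper_force': 0.0, 'opening': 0.9991954256761728}
0.008
side [[539.350518     0.         322.40452213]
 [  0.         539.350518   243.24949444]
 [  0.           0.           1.        ]] 0.028973079955823346 [[ 0.96852697 -0.24878482  0.00785046]
 [-0.15219484 -0.61686654 -0.77221267]
 [ 0.19695748  0.746714   -0.63531564]] [-0.55126548  0.18458335  1.33704358]
top [[585.49757426   0.         320.52463367]
 [  0.         585.49757426 237.26137795]
 [  0.           0.           1.        ]] 0.06025290961139033 [[-0.08698489 -0.9961929   0.00577423]
 [-0.94105957  0.08026625 -0.32857908]
 [ 0.32686467 -0.03401531 -0.94445881]] [0.01690384 0.60929289 1.40019318]
```

View pics/side0.png

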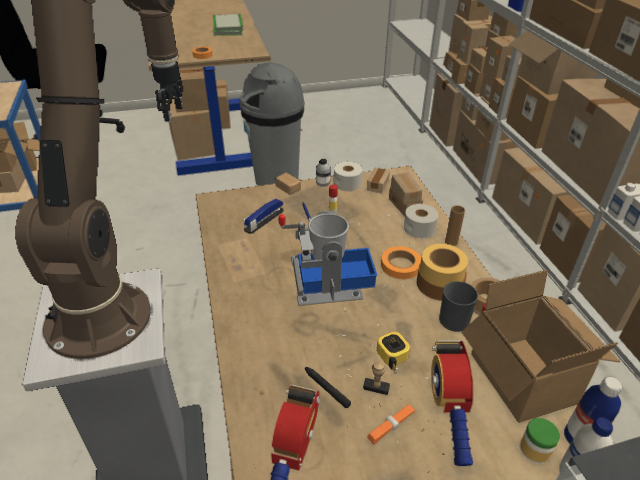

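View pics/top0.png

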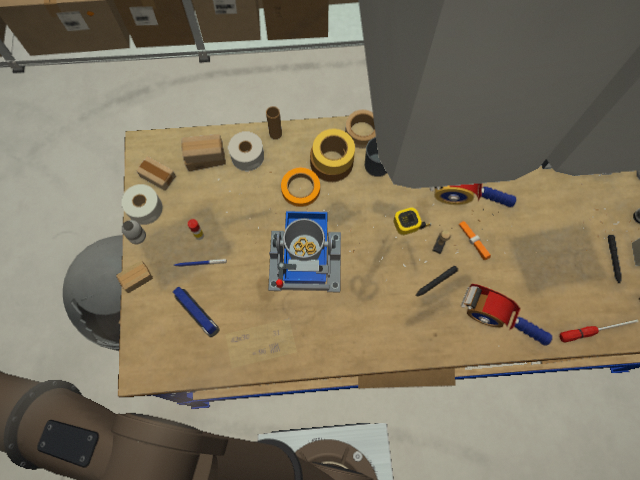

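The side view shows the stand at about (325,250), with the red knob at (283,219). The top view shows it at (305,260), with the knob at (280,283) at the lower left, so the stand's +x points roughly up in the image (world +x). The nuts are visible in the pot.

```bash
cat > h.py <<'E'
import numpy as np, cv2
from rig import status,cams
def ray(c,uv):
    uv=np.asarray(uv,float).reshape(-1,1,2)
    k=c["k1"]; K=c["K"]
    d=cv2.undistortPoints(uv,K,np.array([k,0,0,0.])).reshape(-1,2)
    d=np.c_[d,np.ones(len(d))]@c["R"]
    return -c["R"].T@c["t"], d
def plane(c,uv,z):
    o,d=ray(c,uv); return o+d*((z-o[2])/d[:,2])[:,None]
def tri(c1,u1,c2,u2):
    o1,d1=ray(c1,u1);o2,d2=ray(c2,u2)
    s=np.linalg.lstsq(np.c_[d1[0],-d2[0]],o2-o1,rcond=None)[0]
    p,q=o1+d1[0]*s[0],o2+d2[0]*s[1]; return (p+q)/2,np.linalg.norm(p-q)
def proj(c,X):
    X=np.asarray(X,float).reshape(-1,3)
    return cv2.projectPoints(X,cv2.Rodrigues(c["R"])[0],c["t"],c["K"],np.array([c["k1"],0,0,0.]))[0].reshape(-1,2)
def red(c,box):
    x0,y0,x1,y1=box; h=cv2.cvtColor(c["pixels"][y0:y1,x0:x1],cv2.COLOR_RGB2HSV)
    m=((h[...,0]<8)|(h[...,0]>172))&(h[...,1]>150)&(h[...,2]>60)
    n,l,s,ce=cv2.connectedComponentsWithStats(m.astype(np.uint8))
    i=1+s[1:,4].argmax(); return ce[i]+[x0,y0],s[i]
E
python3 - <<'E'
from h import *
s=cams.capture("side");t=cams.capture("top")
a,sa=red(s,(265,200,305,240));b,sb=red(t,(260,265,300,300))
print(a,sa,b,sb); print(tri(s,a,t,b)); print(plane(t,b,.166))
im=cv2.resize(t["pixels"][190:310,240:370],None,fx=4.5,fy=4.5,interpolation=cv2.INTER_CUBIC)
im2=cv2.resize(s["pixels"][200:310,260:390],None,fx=4.5,fy=4.5,interpolation=cv2.INTER_CUBIC)
cv2.imwrite("pics/t1.png",im[:,:,::-1]);cv2.imwrite("pics/s1.png",im2[:,:,::-1])
E
```

```text
[281.5        219.35483871] [14 14  6 12 62] [279.14893617 282.76595745] [16 14  7  9 47]
(array([0.47987081, 0.07509258, 0.16431791]), np.float64(0.002131581581505115))
[[0.48052279 0.07507241 0.166     ]]
```

View pics/t1.png

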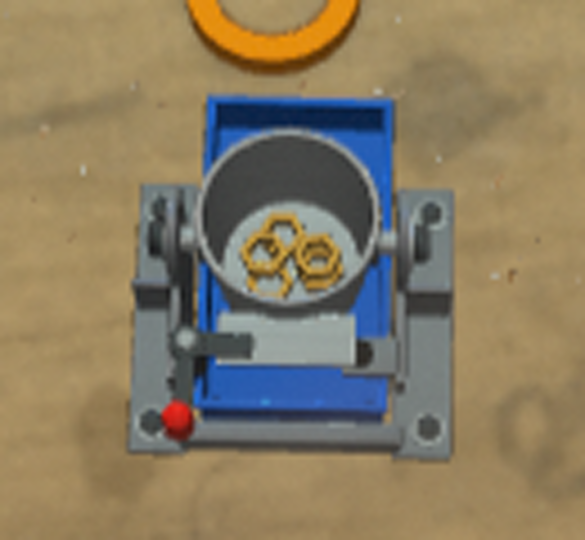

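View pics/s1.png

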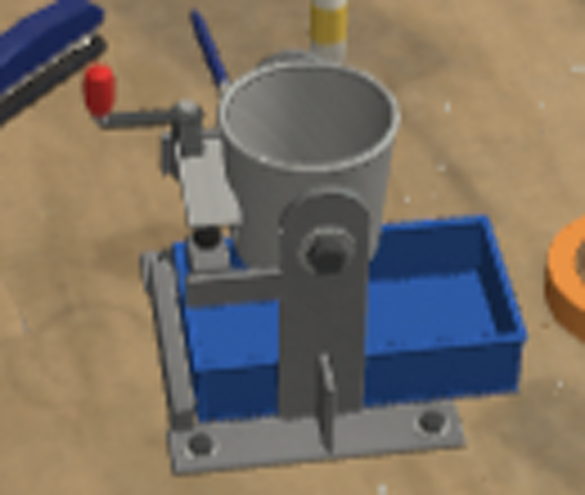

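The crops show the closed latch with its tongue over the flange and the five nuts in the pot. In the top crop the rim spans columns 198–382 and rows 130–308. The foot corners are near (128,453), (453,460), (140,186) and (455,190).

Run:
```python
from h import *
s=cams.capture("side");t=cams.capture("top")
f=lambda p,o:np.array(p)/4.5+o-0.4
T=[240,190];S=[260,200]
for n,p in dict(L=(198,218),R=(382,218),T=(290,131),B=(290,307)).items(): print(n,plane(t,f(p,T),.177))
for n,p in dict(L=(219,117),R=(400,117),T=(310,62),B=(310,168)).items(): print('s',n,plane(s,f(p,S),.177))
print("feet",plane(t,f([(128,453),(453,460),(140,186),(455,190)],T),.006))
print("side foot",plane(s,f([(175,472),(465,443)],S),.0))
print("pin top, L, flange corners t",plane(t,f([(186,338)],T),.16),plane(t,f([(218,360),(354,366)],T),.137))
```

```text
L [[0.58846687 0.05670259 0.177     ]]
R [[ 0.58001869 -0.04233     0.177     ]]
T [[0.63441867 0.00328924 0.177     ]]
B [[0.53409509 0.01111471 0.177     ]]
s L [[0.53570036 0.01670136 0.177     ]]
s R [[ 0.63298381 -0.00723583  0.177     ]]
s T [[0.59780134 0.05431181 0.177     ]]
s B [[ 0.57299742 -0.03887908  0.177     ]]
feet [[ 0.50544145  0.11272691  0.006     ]
 [ 0.48475782 -0.07794715  0.006     ]
 [ 0.67202707  0.0958426   0.006     ]
 [ 0.653094   -0.09578331  0.006     ]]
side foot [[ 4.87041725e-01 -7.43648661e-02  0.00000000e+00]
 [ 6.53869238e-01 -9.20799502e-02 -1.11022302e-16]]
pin top, L, flange corners t [[0.52674262 0.06817776 0.16      ]] [[ 0.51967607  0.05248252  0.137     ]
 [ 0.50993752 -0.02119733  0.137     ]]
```

Call:
drive_tool(increments=[[0,0,-0.1,-0.048,0.3],[0,0,-0.1,-0.048,0.3],[0,0,0,-0.0485,0.3],[-0.09,-0.147,0,0,0.3],[-0.09,-0.147,0,0,0.3],[-0.09,-0.147,0,0,0.3],[-0.09,-0.147,0,0,0.3],[-0.09,-0.147,0,0,0.3]], squeeze=20)

```text
time_s: 0.97
eef_pos: [0.3186, 0.4168, 0.2398]
eef_rot: [3.141, 0.0, 3.027]
force: [0.9, 0.8, -0.1]
opening: 0.349
gripper_force: 0.0
```

Call:
drive_tool(increments=[[-0.09,-0.147,0,0,0.3],[-0.09,-0.147,0,0,0.3],[-0.09,-0.147,0,0,0.3],[-0.09,-0.147,0,0,0.3],[-0.09,-0.147,0,0,0.3],[-0.09,-0.147,0,0,0.3],[-0.09,-0.147,0,0,0.3],[-0.09,-0.147,0,0,0.3]])

```text
time_s: 1.63
eef_pos: [0.4346, 0.1666, 0.24]
eef_rot: [3.141, 0.0, 3.027]
force: [1.3, 1.2, -0.2]
opening: 0.352
gripper_force: 0.0
```

```bash
cat >> h.py <<'E'
C=np.array([.585,.0075]);PSI=-.115
def go(sx,sy,z,st=None):
    """units of tool shift to reach stand-frame (sx,sy) m and world TCP z"""
    st=st or status.state(); c,s=np.cos(PSI),np.sin(PSI)
    w=C+np.array([[c,-s],[s,c]])@[sx,sy]; p=st["eef_pos"]; y=st["eef_rot"][2]
    d=np.r_[w,z]-p; u=np.array([d[0]*np.cos(y)+d[1]*np.sin(y),d[0]*np.sin(y)-d[1]*np.cos(y),-d[2]])/.2
    r=np.array([[c,s],[-s,c]])@(p[:2]-C)
    print("t",st["time_s"],"pos",p.round(4),"rot",st["eef_rot"].round(3),"stand",r.round(4),"units",u.round(3),"open",round(st["opening"],2),"F",st["force"].round(1),"j",st["joints"].round(2))
E
python3 -c "
from h import *
go(-.112,.054,.16)"
```

```text
t 1.6333 pos [0.4346 0.1666 0.24  ] rot [3.141 0.    3.027] stand [-0.1676  0.1408] units [-0.278 -0.434  0.4  ] open 0.35 F [ 1.3  1.2 -0.2] j [-0.65  0.13  0.19  1.9  -0.03  1.12  1.01]
```

Call:
drive_tool(increments=[[-0.093,-0.145,0,0,0.3],[-0.093,-0.145,0,0,0.3],[-0.092,-0.144,0,0,0.3],[0,0,0,0,0.3],[0,0,0,0,0.3],[0,0,0,0,0.3]])

```text
time_s: 2.13
eef_pos: [0.4793, 0.076, 0.2397]
eef_rot: [3.141, -0.0, 3.027]
force: [-0.2, 1.1, 0.1]
opening: 0.347
gripper_force: 0.0
```

```bash
python3 -c "
from h import *
go(-.112,.054,.16)
c=cams.capture('wrist');cv2.imwrite('pics/w1.png',c['pixels'][:,:,::-1])
print(proj(c,[[.48,.075,.179],[.48,.075,.15]]))"
```

```text
t 2.1333 pos [0.4793 0.076  0.2397] rot [ 3.141 -0.     3.027] stand [-0.1129  0.056 ] units [-0.004 -0.01   0.399] open 0.35 F [-0.2  1.1  0.1] j [-0.5   0.17  0.27  1.86 -0.05  1.12  1.25]
[[318.27017454 243.47464535]
 [318.5705697  230.82911462]]
```

View pics/w1.png

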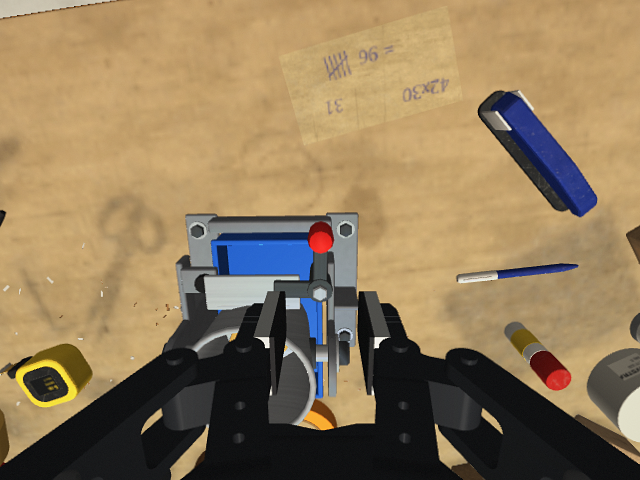

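The wrist view shows the knob at (320,238), within a few pixels of its projection, and the handle in line with the tool axes. The position and yaw hold, so I'll descend around the knob.

Call:
drive_tool(increments=[[-0.002,-0.005,0.13,0,0.3],[0,0,0.13,0,0.3],[0,0,0.1,0,0.3],[0,0,0.035,0,0.3],[0,0,0,0,0.3]])

```text
time_s: 2.6
eef_pos: [0.4783, 0.0755, 0.1595]
eef_rot: [-3.141, -0.003, 3.029]
force: [0.4, -0.5, 0.7]
opening: 0.352
gripper_force: 0.0
```

Call:
drive_tool(increments=[[0,0.015,0,0,0.3],[0,0.015,0,0,0.3],[-0.004,0.025,0,0.05,0.3],[-0.004,0.025,0,0.05,0.3],[-0.004,0.025,0,0.05,0.3]])

```text
time_s: 3.02
eef_pos: [0.4869, 0.0957, 0.1622]
eef_rot: [3.14, 0.002, 2.722]
force: [-0.2, -0.3, 0.1]
opening: 0.35
gripper_force: 0.0
```

Call:
drive_tool(increments=[[-0.004,0.025,0,0.05,0.3],[-0.004,0.025,0,0.05,0.3],[-0.004,0.025,0,0.05,0.3],[-0.004,0.025,0,0.05,0.3],[-0.004,0.025,0,0.05,0.3],[0,0,0,0,0.3]])

```text
time_s: 3.52
eef_pos: [0.5049, 0.1142, 0.1621]
eef_rot: [3.139, 0.001, 2.224]
force: [-0.4, -0.6, -0.2]
opening: 0.353
gripper_force: 0.0
```

```bash
python3 -c "
from h import *
go(-.112,.054,.16)"
```

```text
t 3.5167 pos [0.5049 0.1142 0.1621] rot [3.139e+00 1.000e-03 2.224e+00] stand [-0.0918  0.0968] units [-0.084 -0.222  0.01 ] open 0.35 F [-0.4 -0.6 -0.2] j [-0.64  0.3   0.41  1.91 -0.15  0.95  0.48]
```

Call:
drive_tool(increments=[[-0.004,0.025,0.003,0.05,0.3],[-0.004,0.025,0,0.05,0.3],[-0.004,0.025,0,0.05,0.3],[-0.004,0.025,0,0.05,0.3],[0,0,0,0,0.3],[0,0,0,0,0.3]])

```text
time_s: 4.02
eef_pos: [0.5227, 0.1197, 0.1607]
eef_rot: [3.141, -0.0, 1.832]
force: [-0.1, 0.7, -0.7]
opening: 0.351
gripper_force: 0.0
```

```bash
python3 -c "
from h import *
go(-.0753,.1022,.16)
c=cams.capture('wrist');b=[150,100,500,400];a,s=red(c,b);print(a,s,plane(c,a,.17))
c=cams.capture('side');a,s=red(c,(260,170,330,240));print(a,s,plane(c,a,.164))
c,s=np.cos(PSI),np.sin(PSI);print(C+np.array([[c,-s],[s,c]])@[-.0753,.1022])
"
```

```text
t 4.0167 pos [0.5227 0.1197 0.1607] rot [ 3.141 -0.     1.832] stand [-0.0748  0.1043] units [-0.009 -0.006  0.004] open 0.35 F [-0.1  0.7 -0.7] j [-0.7   0.35  0.49  1.87 -0.2   0.97  0.14]
[216.93367786 336.90008613] [  47  216   42   44 1161] [[0.47992312 0.0823824  0.17      ]]
[281.5        219.35483871] [19 44  6 12 62] [[0.47885135 0.07510471 0.164     ]]
[0.52192448 0.11766537]
```

```bash
python3 -c "
from h import *
c=cams.capture('wrist');w=cv2.resize(c['pixels'],(400,300))
s=cams.capture('side')['pixels'][120:320,220:420]
im=np.hstack([w,cv2.resize(s,(300,300))])
cv2.imwrite('pics/c2.png',im[:,:,::-1])"
```

```text
(no output)
```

View pics/c2.png

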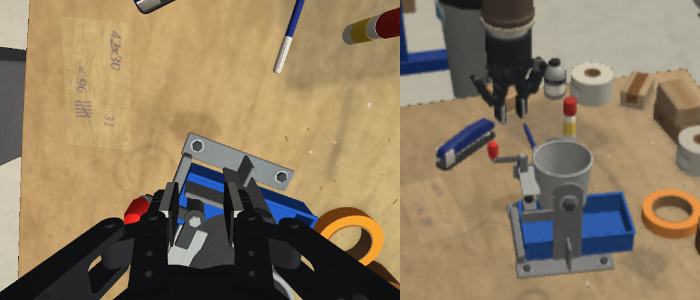

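The right half (side view) shows the knob still closed at about (493,150). The gripper tips are at about (515,115), higher and farther off than expected. I'll check where the TCP should project.

```bash
python3 -c "
from h import *
st=status.state();p=st['eef_pos']
for n in ['side','wrist']:
  c=cams.capture(n);print(n,proj(c,[p,p-[0,0,.008],[.48,.075,.164],[.532,.0685,.16]]),c['R'].round(3),c['t'].round(3), -c['R'].T@c['t'])
"
```

```text
side [[294.45722536 208.30385029]
 [294.53321643 210.75528426]
 [281.94850658 219.31449397]
 [302.32415544 219.13758574]] [[ 0.969 -0.249  0.008]
 [-0.152 -0.617 -0.772]
 [ 0.197  0.747 -0.635]] [-0.551  0.185  1.337] [ 0.29866739 -1.02167235  0.99630999]
wrist [[320.54111345 282.28454065]
 [320.55997458 275.90509099]
 [218.52237107 342.96575252]
 [314.03459338 370.59195881]] [[ 0.967  0.255  0.001]
 [ 0.243 -0.923  0.298]
 [ 0.077 -0.288 -0.955]] [-0.536 -0.043  0.336] [0.50282152 0.19398603 0.33351027]
```

```bash
python3 -c "
from h import *
c=cams.capture('side');s=c['pixels'][150:240,250:350].copy()
im=cv2.resize(s,None,fx=6,fy=6,interpolation=cv2.INTER_CUBIC)
cv2.imwrite('pics/c3.png',im[:,:,::-1])"
```

```text
(no output)
```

View pics/c3.png

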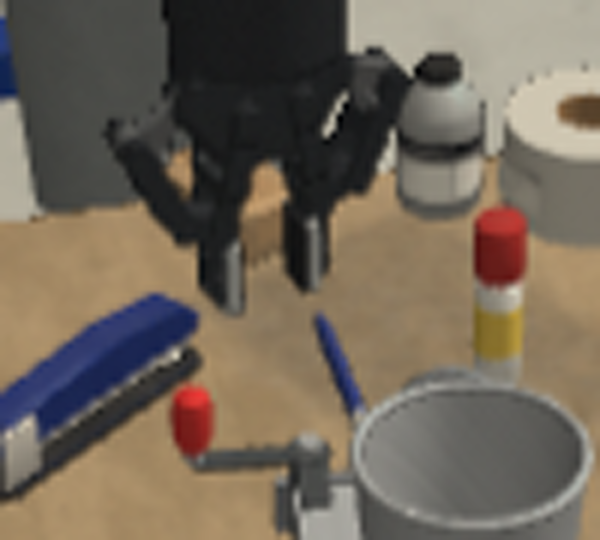

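The fingertips are at side pixels of about (289,202) and (301,198), roughly 25 mm higher than TCP − 8 mm should be. They passed over the knob, and the latch hasn't moved. I'll shut the fingers and measure the tips again.

Call:
drive_tool(increments=[[0,0,0,0,1],[0,0,0,0,1],[0,0,0,0,1],[0,0,0,0,1],[0,0,0,0,1],[0,0,0,0,1]])

```text
time_s: 4.87
eef_pos: [0.5225, 0.1194, 0.1602]
eef_rot: [-3.142, 0.0, 1.827]
force: [-0.9, -0.0, -0.9]
opening: 0.003
gripper_force: 0.0
```

```bash
python3 -c "
from h import *
st=status.state();p=st['eef_pos'];print(p,st['opening'])
w=cams.capture('wrist');c=cams.capture('side')
print(proj(c,[p,p-[0,0,.008]]),proj(w,[p,p-[0,0,.008]]))
a=cv2.resize(c['pixels'][150:230,260:340],(480,480),interpolation=cv2.INTER_CUBIC)
b=cv2.resize(w['pixels'][200:440,240:400],(320,480))
cv2.imwrite('pics/c4.png',np.hstack([a,b])[:,:,::-1])"
```

```text
[0.52245124 0.11944788 0.16020088] 0.003127107444845131
[[294.54402793 208.35663468]
 [294.61969729 210.80750812]] [[320.5727303  282.35136351]
 [320.59264489 275.96667207]]
```

View pics/c4.png

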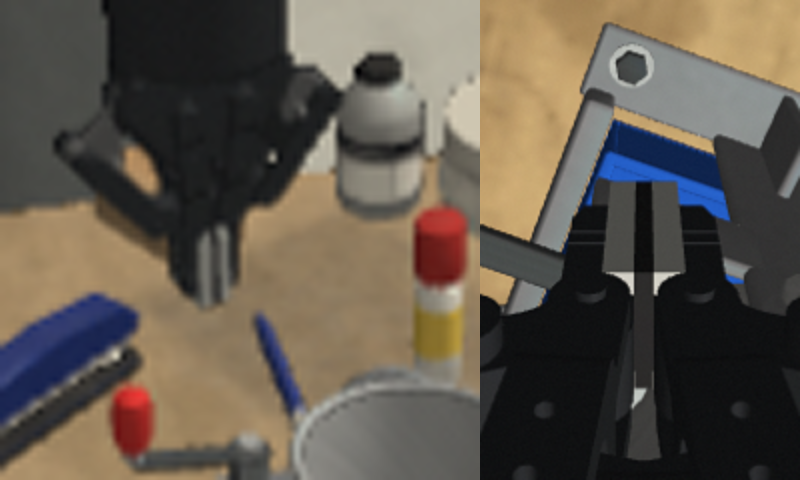

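With the fingers shut, the tip is at side pixel (295,201) and at about (322,291) in the wrist view. Both sit above the nominal tip position, so I'll triangulate it.

```bash
python3 -c "
from h import *
w=cams.capture('wrist');c=cams.capture('side');t=cams.capture('top')
print(tri(c,[295,200.8],w,[322.5,291]))
p=status.state()['eef_pos'];print(proj(t,[p,p+[0,0,.02]]))
for n,k in (('side',c),('wrist',w)):
  for d in (0,.01,.02,.03): print(n,d,proj(k,p+[[0,-.011,d],[0,.011,d]]).round(1).tolist())
"
```

```text
(array([0.52363975, 0.1242423 , 0.18063317]), np.float64(0.003190965135238595))
[[259.83619422 268.12294634]
 [259.0643737  265.78307062]]
side 0 [[295.4, 210.7], [293.7, 206.0]]
side 0.01 [[295.3, 207.6], [293.6, 202.9]]
side 0.02 [[295.2, 204.5], [293.5, 199.8]]
side 0.03 [[295.2, 201.4], [293.4, 196.7]]
wrist 0 [[315.1, 301.9], [326.4, 262.2]]
wrist 0.01 [[314.8, 311.5], [326.6, 270.0]]
wrist 0.02 [[314.4, 322.1], [327.0, 278.7]]
wrist 0.03 [[314.0, 334.0], [327.3, 288.5]]
```

Both views agree: the real fingertips sit about 31 mm above the reported TCP, where the text says 8 mm below. I'll work with tip z = eef z + 0.031 and go back over the knob.

Call:
drive_tool(increments=[[0,0,-0.03,-0.06,0.3],[0,0,0,-0.06,0.3],[0,0,0,-0.06,0.3],[0,0,0,-0.06,0.3],[0,0,0,-0.06,0.3]])

```text
time_s: 5.53
eef_pos: [0.5225, 0.1194, 0.1662]
eef_rot: [3.142, 0.0, 2.433]
force: [0.1, 0.1, -0.0]
opening: 0.35
gripper_force: 0.0
```

Call:
drive_tool(increments=[[0,0,0,-0.06,0.3],[0,0,0,-0.06,0.3],[0,0,0,-0.06,0.3],[0,0,0,-0.06,0.3],[0,0,0,-0.06,0.3],[0.09,-0.12,0,0,0.3],[0.09,-0.12,0,0,0.3],[0,0,0,0,0.3]])

```text
time_s: 6.2
eef_pos: [0.4776, 0.0713, 0.1658]
eef_rot: [-3.139, -0.003, 3.023]
force: [-0.8, -0.8, -0.7]
opening: 0.349
gripper_force: 0.0
```

```bash
python3 -c "
from h import *
go(-.112,.054,.12)"
```

```text
t 6.2 pos [0.4776 0.0713 0.1658] rot [-3.139e+00 -3.000e-03  3.023e+00] stand [-0.1141  0.0511] units [-0.01   0.015  0.229] open 0.35 F [-0.8 -0.8 -0.7] j [-0.46  0.24  0.24  1.97 -0.07  0.95  1.27]
```

Call:
drive_tool(increments=[[-0.01,0.018,0,0,0.3],[0,0,0.08,0,0.3],[0,0,0.06,0,0.3],[0,0,0,0,0.3]])

```text
time_s: 6.53
eef_pos: [0.4831, 0.0801, 0.1365]
eef_rot: [-3.141, -0.002, 3.028]
force: [-0.3, -0.2, 0.1]
opening: 0.354
gripper_force: 0.0
```

Call:
drive_tool(increments=[[0,0,0.04,0,0.3],[0,0,0.03,0,0.3],[0,0,0.015,0,0.3],[0,0,0,0,0.3]])

```text
time_s: 6.87
eef_pos: [0.4834, 0.0793, 0.1207]
eef_rot: [-3.141, -0.001, 3.027]
force: [0.9, 1.0, -0.3]
opening: 0.352
gripper_force: 0.0
```

```bash
python3 -c "
from h import *
go(-.112,.054,.12)
w=cams.capture('wrist');p=status.state()['eef_pos'];print(red(w,(150,100,500,400)),proj(w,[[.48,.075,.164]]),proj(w,[p+[0,0,.03]]))"
```

```text
t 6.8667 pos [0.4834 0.0793 0.1207] rot [-3.141e+00 -1.000e-03  3.027e+00] stand [-0.1091  0.0597] units [ 0.014 -0.029  0.003] open 0.35 F [ 0.9  1.  -0.3] j [-0.45  0.31  0.23  2.01 -0.09  0.84  1.28]
(array([309.59449761, 321.62200957]), array([ 135,  188,   49,   67, 2508], dtype=int32)) [[306.34726893 319.35254906]] [[318.80766141 310.35169855]]
```

Call:
drive_tool(increments=[[0.01,0.01,0,0,0.3],[-0.004,0.025,0,0.05,0.3],[-0.004,0.025,0,0.05,0.3],[-0.004,0.025,0,0.05,0.3],[0,0,0,0,0.3]])

```text
time_s: 7.33
eef_pos: [0.4879, 0.0966, 0.1216]
eef_rot: [3.141, 0.001, 2.723]
force: [0.3, -0.2, -0.9]
opening: 0.348
gripper_force: 0.0
```

```bash
python3 -c "
from h import *
go(-.112,.054,.12)
w=cams.capture('wrist');a,s=red(w,(150,100,500,400));print(a,s,plane(w,a,.164))
w=cams.capture('side');a,s=red(w,(260,170,330,240));print(a,s,plane(w,a,.164))"
```

```text
t 7.3333 pos [0.4879 0.0966 0.1216] rot [3.141e+00 1.000e-03 2.723e+00] stand [-0.1067  0.0773] units [-0.01  -0.119  0.008] open 0.35 F [ 0.3 -0.2 -0.9] j [-0.53  0.32  0.29  2.   -0.12  0.84  0.98]
[306.21714744 326.05608974] [ 132  192   48   68 2496] [[0.48602023 0.09199938 0.164     ]]
[329. 191.] [69 17  1  9  9] [[0.63064795 0.17149623 0.164     ]]
```

The knob is moving with the fingers now.

Call:
drive_tool(increments=[[-0.004,0.025,0,0.05,0.3],[-0.004,0.025,0,0.05,0.3],[-0.004,0.025,0,0.05,0.3],[-0.004,0.025,0,0.05,0.3],[-0.004,0.025,0,0.05,0.3],[-0.004,0.025,0,0.05,0.3],[-0.004,0.025,0,0.05,0.3],[0,0,0,0,0.3]])

```text
time_s: 8.1
eef_pos: [0.5145, 0.1179, 0.1213]
eef_rot: [3.141, 0.0, 2.025]
force: [0.3, 0.8, 0.1]
opening: 0.347
gripper_force: 0.0
```

```bash
cat >> h.py <<'E'
def latch():
    w=cams.capture('wrist');a,s=red(w,(100,60,540,460));k=plane(w,a,.164)[0][:2]
    c,s_=np.cos(PSI),np.sin(PSI);r=np.array([[c,s_],[-s_,c]])@(k-C)-[-.062,.054]
    print("latch: px",a,"area",s[4],"knob",k,"r",np.hypot(*r),"swing",np.arctan2(r[1],-r[0]))
E
python3 -c "
from h import *
go(-.112,.054,.12);latch()"
```

```text
t 8.1 pos [0.5145 0.1179 0.1213] rot [3.141 0.    2.025] stand [-0.0828  0.1016] units [-0.122 -0.251  0.006] open 0.35 F [0.3 0.8 0.1] j [-0.67  0.38  0.45  1.94 -0.21  0.87  0.35]
latch: px [306.19110052 329.62812872] area 2517 knob [0.51006532 0.11470904] r 0.05039412085506924 swing 1.057602655474184
```

Call:
drive_tool(increments=[[-0.004,0.025,0,0.05,0.3],[-0.003,0.018,0,0.036,0.3],[-0.001,0.008,0,0.015,0.3],[0,0,0,0,0.3],[0,0,0,0,0.3]])

```text
time_s: 8.57
eef_pos: [0.5238, 0.1202, 0.1212]
eef_rot: [3.142, -0.0, 1.829]
force: [0.4, 0.0, -0.2]
opening: 0.348
gripper_force: 0.0
```

```bash
python3 -c "
from h import *
go(-.112,.054,.12);latch()"
```

```text
t 8.5667 pos [0.5238 0.1202 0.1212] rot [ 3.142 -0.     1.829] stand [-0.0737  0.1049] units [-0.167 -0.271  0.006] open 0.35 F [ 0.4  0.  -0.2] j [-0.7   0.4   0.5   1.91 -0.24  0.89  0.18]
latch: px [305.89144216 330.40055468] area 2524 knob [0.51865827 0.1175446 ] r 0.05048817841124686 swing 1.2372257817379608
```

Call:
drive_tool(increments=[[0,-0.02,0,0,0.3],[0,0,-0.12,0,0.3],[0,0,-0.15,0,0.3],[0,0,-0.15,-0.04,0.3],[0,0,0,-0.06,1],[0,0,0,-0.06,1],[0,0,0,-0.06,1],[0,0,0,-0.06,1]])

```text
time_s: 9.28
eef_pos: [0.5198, 0.1192, 0.2055]
eef_rot: [3.141, 0.0, 2.393]
force: [-1.1, -0.1, 0.6]
opening: 0.003
gripper_force: 0.0
```

Call:
drive_tool(increments=[[0,0,0,-0.06,1],[0,0,0,-0.06,1],[0,0,0,-0.06,1],[0,0,0,-0.06,1],[0,0,0,-0.06,1],[0,0,0,-0.06,1],[0,0,0,-0.02,1],[0,0,0,0,1]])

```text
time_s: 9.95
eef_pos: [0.5197, 0.119, 0.2053]
eef_rot: [3.141, 0.0, -3.135]
force: [-0.5, -0.1, -0.3]
opening: 0.001
gripper_force: 0.0
```

```bash
python3 -c "
from h import *
go(-.085,.0,.20);latch()"
```

```text
t 9.95 pos [0.5197 0.119  0.2053] rot [ 3.141  0.    -3.135] stand [-0.0776  0.1033] units [ 0.099 -0.508  0.026] open 0.0 F [-0.5 -0.1 -0.3] j [-0.54  0.28  0.28  1.81 -0.09  1.07  1.34]
latch: px [505.09881423 379.57509881] area 1012 knob [0.61005149 0.244321  ] r 0.19357122267504567 swing 1.8843841992173824
```

Call:
drive_tool(increments=[[0,0,0,0.0605,1],[0,0,0,0,1],[0.04,-0.17,0,0,1],[0,-0.17,0,0,1],[0,-0.17,0,0,1],[0,0,0,0,1],[0,0,0,0,1]])

```text
time_s: 10.58
eef_pos: [0.5, 0.0168, 0.2055]
eef_rot: [-3.141, 0.001, 3.022]
force: [0.1, 0.2, -0.7]
opening: -0.001
gripper_force: 0.0
```

```bash
python3 -c "
from h import *
go(-.085,.0,.136)
k=cams.capture('top');a,s=red(k,(255,255,300,300));print(a,s,plane(k,a,.166))"
```

```text
t 10.5833 pos [0.5    0.0168 0.2055] rot [-3.141e+00  1.000e-03  3.022e+00] stand [-0.0856 -0.0005] units [-0.003  0.002  0.348] open -0.0 F [ 0.1  0.2 -0.7] j [-0.43  0.23  0.35  1.88 -0.09  1.05  1.41]
[260.5106383  268.76595745] [ 2 10  8  8 47] [[0.51901084 0.11747734 0.166     ]]
```

Call:
drive_tool(increments=[[0,0,0.15,0,1],[0,0,0.12,0,1],[0,0,0.075,0,1],[-0.05,0,0,0,1],[-0.05,0,0,0,1],[-0.02,0,0,0,1],[0,0,0,0,1]])

```text
time_s: 11.22
eef_pos: [0.5261, 0.0166, 0.1373]
eef_rot: [3.141, 0.002, 3.024]
force: [-0.0, 0.4, -0.3]
opening: 0.002
gripper_force: 0.0
```

Call:
drive_tool(increments=[[-0.03,0,-0.015,0,1],[-0.03,0,-0.015,0,1],[-0.03,0,-0.014,0,1],[-0.03,0,-0.012,0,1]])

```text
time_s: 11.55
eef_pos: [0.5406, 0.0147, 0.1487]
eef_rot: [3.14, -0.014, 3.025]
force: [-42.1, 4.6, 52.4]
opening: 0.002
gripper_force: 26.4
```

```bash
python3 -c "
from h import *
go(-.0334,.0,.147)
k=cams.capture('side')
cv2.imwrite('pics/c5.png',cv2.resize(k['pixels'][130:310,230:410],(540,540))[:,:,::-1])"
```

```text
t 11.55 pos [0.5406 0.0147 0.1487] rot [ 3.14  -0.014  3.025] stand [-0.045   0.0021] units [-0.058 -0.01   0.009] open 0.0 F [-42.1   4.6  52.4] j [-0.37  0.36  0.33  1.85 -0.15  0.96  1.48]
```

View pics/c5.png

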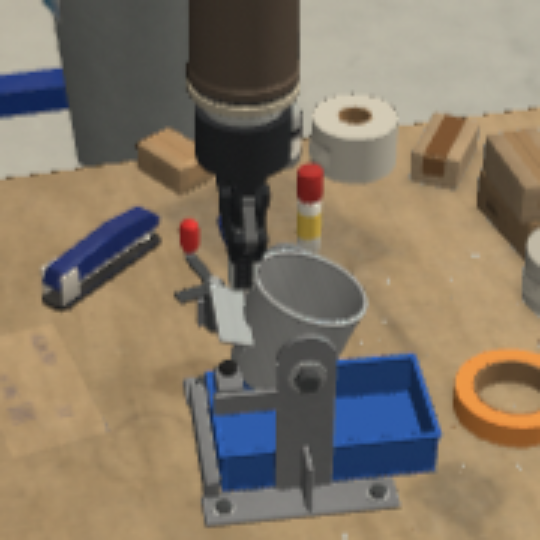

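The pot has tilted about 20°, but the fingers are wedged between wall and flange with high forces. I'll lift off straight away.

Call:
drive_tool(increments=[[0.04,0,-0.05,0,1],[0.02,0,-0.05,0,1],[0,0,0,0,1]])

```text
time_s: 11.85
eef_pos: [0.5371, 0.0147, 0.1701]
eef_rot: [3.14, 0.004, 3.024]
force: [0.0, 0.5, 0.7]
opening: 0.002
gripper_force: 0.0
```

```bash
python3 -c "
from h import *
go(-.0334,.0,.147)
p=status.state()['eef_pos'];k=cams.capture('side');print(proj(k,[[.5406,.0147,.1487],[.5406,.0147,.1797]]).round(1), proj(k,p+[[0,-.015,-.008],[0,-.015,.01],[0,-.015,.031]]).round(1))
w=cams.capture('wrist');print(proj(w,p+[[-.011,0,-.008],[-.011,0,.01],[-.011,0,.031]]).round(1))
a=cv2.resize(k['pixels'][180:260,280:360],(480,480),interpolation=cv2.INTER_CUBIC)
b=cv2.resize(w['pixels'][200:440,240:400],(320,480))
cv2.imwrite('pics/c6.png',np.hstack([a,b])[:,:,::-1])"
```

```text
t 11.85 pos [0.5371 0.0147 0.1701] rot [3.14  0.004 3.024] stand [-0.0484  0.0017] units [-0.075 -0.008  0.116] open 0.0 F [0.  0.5 0.7] j [-0.39  0.32  0.34  1.85 -0.13  0.98  1.46]
[[310.4 234.7]
 [310.4 224.9]] [[310.4 234.3]
 [310.4 228.6]
 [310.3 221.8]]
[[316.6 254.6]
 [316.2 268.1]
 [315.6 287.8]]
```

View pics/c6.png

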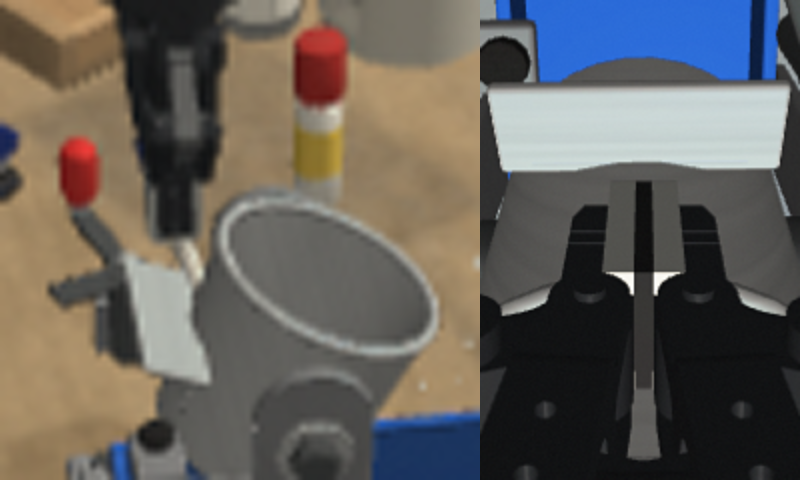

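Side crop: fingertip at about (172,240), which confirms tip = eef + 31 mm. The rim runs from about (220,230) to (437,310), and the flange's free edge from (125,258) to (150,375). The jam was friction, because I didn't raise the tip along with the wall. Next I'll get the tilt from these points.

```bash
cat >> h.py <<'E'
def pt(th,x,y,z): # pot-frame (from axis) -> world, th rad
    c,s=np.cos(PSI),np.sin(PSI); X=x*np.cos(th)+z*np.sin(th); Z=-x*np.sin(th)+z*np.cos(th)+.135
    return [C[0]+c*X-s*y,C[1]+s*X+c*y,Z]
E
python3 -c "
from h import *
k=cams.capture('side')
for d in range(10,45,5):
  t=np.radians(d);q=proj(k,[pt(t,-.072,.038,0),pt(t,-.072,-.038,0),pt(t,-.046,-.038,0)])
  rim=proj(k,[pt(t,.05*np.cos(a),.05*np.sin(a),.042) for a in np.arange(0,6.28,.05)])
  print(d,q.round(1).tolist(),'rim min/max',rim.min(0).round(1),rim.max(0).round(1))
print('obs far',125/6+280,258/6+180,'near',150/6+280,375/6+180,'in',210/6+280,382/6+180,'rim',218/6+280,190/6+180,437/6+280,352/6+180)"
```

```text
10 [[298.7, 227.2], [301.9, 246.0], [312.2, 246.5]] rim min/max [311.5 213. ] [350.8 237.4]
15 [[299.2, 225.3], [302.4, 244.0], [312.6, 245.3]] rim min/max [313.3 213. ] [351.8 237.7]
20 [[299.9, 223.3], [303.1, 242.0], [313.1, 244.0]] rim min/max [315.2 212.8] [352.6 238.3]
25 [[300.8, 221.5], [304.1, 240.1], [313.7, 242.8]] rim min/max [317.2 212.7] [353.2 239.1]
30 [[301.9, 219.6], [305.2, 238.3], [314.4, 241.6]] rim min/max [319.3 212.5] [353.6 240.1]
35 [[303.2, 217.9], [306.6, 236.4], [315.3, 240.5]] rim min/max [321.5 212.4] [353.8 241.2]
40 [[304.7, 216.2], [308.1, 234.7], [316.3, 239.4]] rim min/max [323.7 212.3] [353.8 242.4]
obs far 300.8333333333333 223.0 near 305.0 242.5 in 315.0 243.66666666666666 rim 316.3333333333333 211.66666666666666 352.8333333333333 238.66666666666666
```

Call:
drive_tool(increments=[[0,0,0.04,0,1],[0,0,0.03,0,1],[-0.02,0,0,0,1],[-0.01,0,-0.003,0,1],[-0.012,0,-0.008,0,1],[-0.013,0,-0.008,0,1],[0,0,0,0,1]])

```text
time_s: 12.58
eef_pos: [0.547, 0.0133, 0.1573]
eef_rot: [-3.141, -0.001, 3.024]
force: [-1.5, 0.2, -0.8]
opening: -0.0
gripper_force: 0.6
```

Call:
drive_tool(increments=[[-0.013,0,-0.007,0,1],[-0.013,0,-0.006,0,1],[-0.013,0,-0.005,0,1],[0,0,0,0,1]])

```text
time_s: 12.92
eef_pos: [0.555, 0.0124, 0.161]
eef_rot: [3.142, 0.0, 3.024]
force: [-2.0, 0.8, 0.8]
opening: 0.005
gripper_force: 1.2
```

```bash
python3 -c "
from h import *
go(-.0334,.0,.147)"
```

```text
t 12.9167 pos [0.555  0.0124 0.161 ] rot [3.142 0.    3.024] stand [-0.0303  0.0014] units [ 0.015 -0.007  0.07 ] open 0.0 F [-2.   0.8  0.8] j [-0.37  0.36  0.34  1.82 -0.14  0.98  1.48]
```

Call:
drive_tool(increments=[[-0.016,0,-0.006,0,1],[-0.016,0,-0.005,0,1],[-0.016,0,-0.004,0,1],[-0.016,0,-0.003,0,1],[-0.016,0,-0.002,0,1]])

```text
time_s: 13.33
eef_pos: [0.571, 0.0106, 0.165]
eef_rot: [3.141, 0.0, 3.024]
force: [-3.6, 0.2, 0.0]
opening: -0.0
gripper_force: 1.5
```

Call:
drive_tool(increments=[[-0.016,0,-0.001,0,1],[-0.016,0,0,0,1],[-0.016,0,0,0,1],[-0.016,0,0.002,0,1],[-0.012,0,0.002,0,1],[0,0,0,0,1]])

```text
time_s: 13.83
eef_pos: [0.5867, 0.0089, 0.1644]
eef_rot: [3.141, 0.001, 3.024]
force: [-0.6, 2.1, 2.8]
opening: -0.002
gripper_force: 1.3
```

```bash
cat >> h.py <<'E'
def tilt(lo=0,hi=140):
    """tilt from the pale flange plate, side view: bright neutral blob, compared at its centroid"""
    k=cams.capture('side');h=cv2.cvtColor(k['pixels'],cv2.COLOR_RGB2HSV)[190:260,285:350]
    m=((h[...,1]<40)&(h[...,2]>165)).astype(np.uint8)
    n,l,s,ce=cv2.connectedComponentsWithStats(m)
    for i in np.argsort(-s[1:,4])[:3]+1: print("blob",s[i]+[285,190,0,0,0],ce[i]+[285,190])
    for d in range(lo,hi,10):
        t=np.radians(d);print(d,proj(k,[pt(t,-.059,0,0),pt(t,-.072,-.038,0),pt(t,-.072,.038,0)]).round(0).tolist())
E
python3 -c "
from h import *
go(-.045,.0,.2);tilt(40,100)"
```

```text
t 13.8333 pos [0.5867 0.0089 0.1644] rot [3.141e+00 1.000e-03 3.024e+00] stand [0.0015 0.0016] units [ 0.232 -0.008 -0.178] open -0.0 F [-0.6  2.1  2.8] j [-0.35  0.41  0.34  1.74 -0.16  1.02  1.5 ]
blob [313 212   9  23  60] [316.75       222.98333333]
blob [336 225   5   9  11] [338.         229.18181818]
blob [309 219   3   4   7] [310.42857143 220.        ]
40 [[310.0, 228.0], [308.0, 235.0], [305.0, 216.0]]
50 [[313.0, 225.0], [312.0, 232.0], [308.0, 213.0]]
60 [[317.0, 223.0], [316.0, 229.0], [312.0, 210.0]]
70 [[320.0, 221.0], [321.0, 227.0], [317.0, 208.0]]
80 [[324.0, 220.0], [326.0, 225.0], [321.0, 207.0]]
90 [[328.0, 219.0], [331.0, 225.0], [326.0, 206.0]]
```

Call:
drive_tool(increments=[[0.03,0,-0.08,0,1],[0,0,-0.12,0,1],[0.1,0,0,0,1],[0.1,0,0,0,1],[0.09,0,0,0,1],[0,0,0.1,0,1],[0,0,0.1,0,1],[0,0,0.045,0,1]])

```text
time_s: 14.55
eef_pos: [0.5214, 0.0161, 0.1537]
eef_rot: [-3.141, -0.0, 3.024]
force: [-0.7, -0.1, -0.4]
opening: 0.002
gripper_force: 0.0
```

Call:
drive_tool(increments=[[0,0,0,0,1],[0,0,0,0,1]])

```text
time_s: 14.72
eef_pos: [0.5223, 0.016, 0.1553]
eef_rot: [-3.141, -0.0, 3.023]
force: [0.1, -0.8, 0.8]
opening: -0.001
gripper_force: 0.0
```

```bash
python3 -c "
from h import *
go(-.045,.0,.154)"
```

```text
t 14.7167 pos [0.5223 0.016  0.1553] rot [-3.141 -0.     3.023] stand [-0.0633  0.0013] units [-0.091 -0.006  0.006] open -0.0 F [ 0.1 -0.8  0.8] j [-0.4   0.32  0.34  1.9  -0.13  0.94  1.45]
```

Call:
drive_tool(increments=[[-0.03,0,0,0,1],[-0.03,0,0,0,1],[-0.016,0,-0.006,0,1],[-0.016,0,-0.006,0,1],[-0.016,0,-0.006,0,1],[-0.016,0,-0.005,0,1]])

```text
time_s: 15.22
eef_pos: [0.546, 0.0136, 0.1601]
eef_rot: [3.141, -0.002, 3.024]
force: [-6.2, 1.4, 4.3]
opening: 0.0
gripper_force: 2.9
```

Call:
drive_tool(increments=[[-0.018,0,-0.005,0,1],[-0.018,0,-0.004,0,1],[-0.018,0,-0.004,0,1],[-0.018,0,-0.003,0,1],[-0.018,0,-0.002,0,1],[-0.018,0,0,0,1],[-0.018,0,0,0,1],[0,0,0,0,1]])

```text
time_s: 15.88
eef_pos: [0.5727, 0.0103, 0.1634]
eef_rot: [-3.142, 0.001, 3.024]
force: [-0.5, -0.5, 0.4]
opening: -0.002
gripper_force: 0.1
```

```bash
python3 -c "
from h import *
go(-.013,.0,.164);tilt(70,110)"
```

```text
t 15.8833 pos [0.5727 0.0103 0.1634] rot [-3.142e+00  1.000e-03  3.024e+00] stand [-0.0126  0.0014] units [ 0.002 -0.007 -0.003] open -0.0 F [-0.5 -0.5  0.4] j [-0.36  0.39  0.34  1.77 -0.15  1.    1.49]
blob [330 221  15  13 120] [337.23333333 226.73333333]
blob [311 222  18  11  95] [319.72631579 227.83157895]
blob [309 219   4   4   8] [310.625 220.25 ]
70 [[320.0, 221.0], [321.0, 227.0], [317.0, 208.0]]
80 [[324.0, 220.0], [326.0, 225.0], [321.0, 207.0]]
90 [[328.0, 219.0], [331.0, 225.0], [326.0, 206.0]]
100 [[333.0, 219.0], [336.0, 225.0], [331.0, 206.0]]
```

Call:
drive_tool(increments=[[-0.018,0,0,0,1],[-0.018,0,0.001,0,1],[-0.018,0,0.003,0,1],[-0.018,0,0.004,0,1],[-0.018,0,0.005,0,1],[-0.018,0,0.006,0,1]])

```text
time_s: 16.43
eef_pos: [0.5939, 0.0079, 0.1598]
eef_rot: [3.141, 0.001, 3.024]
force: [-3.4, 0.4, 4.7]
opening: -0.004
gripper_force: 2.2
```

Call:
drive_tool(increments=[[-0.016,0,0.006,0,1],[-0.016,0,0.008,0,1],[-0.012,0,0.007,0,1],[-0.012,0,0.008,0,1],[0,0,0,0,1]])

```text
time_s: 16.85
eef_pos: [0.6048, 0.0065, 0.1533]
eef_rot: [-3.141, 0.0, 3.024]
force: [-1.0, -0.7, 0.2]
opening: -0.003
gripper_force: 0.0
```

```bash
python3 -c "
from h import *
go(.026,.0,.1513)"
```

```text
t 16.85 pos [0.6048 0.0065 0.1533] rot [-3.141  0.     3.024] stand [0.0198 0.0012] units [-0.031 -0.006  0.01 ] open -0.0 F [-1.  -0.7  0.2] j [-0.33  0.45  0.34  1.7  -0.17  1.01  1.51]
```

Call:
drive_tool(increments=[[-0.01,0,0.005,0,1],[-0.01,0,0.006,0,1],[-0.008,0,0.005,0,1],[0,0,0,0,1]])

```text
time_s: 17.18
eef_pos: [0.6097, 0.0059, 0.1501]
eef_rot: [-3.141, -0.001, 3.024]
force: [-0.2, -0.4, 0.4]
opening: 0.0
gripper_force: 0.5
```

Call:
drive_tool(increments=[[-0.006,0,0.005,0,1],[-0.006,0,0.005,0,1],[0,0,0,0,1]])

```text
time_s: 17.43
eef_pos: [0.6122, 0.0056, 0.1483]
eef_rot: [-3.142, -0.0, 3.024]
force: [-1.7, 1.0, 1.0]
opening: -0.002
gripper_force: 0.7
```

```bash
python3 -c "
from h import *
go(.028,.0,.1497)"
```

```text
t 17.4333 pos [0.6122 0.0056 0.1483] rot [-3.142 -0.     3.024] stand [0.0272 0.0013] units [-0.004 -0.006 -0.007] open -0.0 F [-1.7  1.   1. ] j [-0.33  0.47  0.33  1.69 -0.18  1.01  1.52]
```

Small steps now until the stop shows in the force.

Call:
drive_tool(increments=[[-0.006,0,0.005,0,1],[-0.006,0,0.005,0,1],[0,0,0,0,1]])

```text
time_s: 17.68
eef_pos: [0.6147, 0.0054, 0.1464]
eef_rot: [-3.142, -0.0, 3.024]
force: [-1.1, 0.5, -0.8]
opening: -0.001
gripper_force: 0.7
```

Call:
drive_tool(increments=[[-0.005,0,0.005,0,1],[-0.005,0,0.005,0,1],[0,0,0,0,1]])

```text
time_s: 17.93
eef_pos: [0.6168, 0.0051, 0.1445]
eef_rot: [3.142, 0.0, 3.024]
force: [-0.7, 0.5, -0.1]
opening: 0.004
gripper_force: 0.6
```

```bash
cat >> h.py <<'E'
def brass():
    for n in('side','top'):
        k=cams.capture(n);h=cv2.cvtColor(k['pixels'],cv2.COLOR_RGB2HSV)
        x0,y0,x1,y1=(290,215,385,300) if n=='side' else (270,205,345,300)
        q=h[y0:y1,x0:x1];m=((q[...,0]>14)&(q[...,0]<30)&(q[...,1]>150)&(q[...,2]>70)).astype(np.uint8)
        N,l,s,ce=cv2.connectedComponentsWithStats(m)
        print(n,[(s[i,4],(ce[i]+[x0,y0]).round(0).tolist(),plane(k,ce[i]+[x0,y0],.012)[0][:2].round(3).tolist()) for i in range(1,N) if s[i,4]>5])
E
python3 -c "
from h import *
go(.028,.0,.1497);brass()
k=cams.capture('side');print([ (d,proj(k,[pt(np.radians(d),-.072,0,0),pt(np.radians(d),-.072,-.038,0)]).round(0).tolist()) for d in (120,130,137)])"
```

```text
t 17.9333 pos [0.6168 0.0051 0.1445] rot [3.142 0.    3.024] stand [0.0319 0.0013] units [ 0.019 -0.006 -0.026] open 0.0 F [-0.7  0.5 -0.1] j [-0.32  0.48  0.33  1.68 -0.18  1.01  1.52]
side [(np.int32(29), [383.0, 257.0], [0.752, 0.035])]
top []
[(120, [[343.0, 217.0], [345.0, 227.0]]), (130, [[347.0, 219.0], [350.0, 229.0]]), (137, [[349.0, 221.0], [352.0, 230.0]])]
```

Call:
drive_tool(increments=[[-0.005,0,0.004,0,1],[-0.005,0,0.004,0,1],[0,0,0,0,1]])

```text
time_s: 18.33
eef_pos: [0.6182, 0.0049, 0.1435]
eef_rot: [3.141, -0.001, 3.024]
force: [-6.2, 1.1, 7.5]
opening: 0.001
gripper_force: 4.6
```

Call:
drive_tool(increments=[[-0.005,0,0.003,0,1],[-0.005,0,0.003,0,1],[0,0,0,0,1]])

```text
time_s: 18.58
eef_pos: [0.6183, 0.005, 0.1432]
eef_rot: [3.141, -0.004, 3.024]
force: [-16.4, 1.6, 22.4]
opening: -0.004
gripper_force: 13.7
```

```bash
python3 -c "
from h import *
go(.028,.0,.1497)
for n,(x0,y0,x1,y1) in dict(side=(335,245,378,290),top=(278,205,332,240)).items():
  k=cams.capture(n);h=cv2.cvtColor(k['pixels'],cv2.COLOR_RGB2HSV)[y0:y1,x0:x1]
  m=(h[...,0]<90)&(h[...,1]>70);print(n,m.sum(),h[m][:6].tolist(),np.argwhere(m)[::8,::-1].tolist()[:14])
"
```

```text
t 18.5833 pos [0.6183 0.005  0.1432] rot [ 3.141 -0.004  3.024] stand [0.0334 0.0013] units [ 0.027 -0.007 -0.033] open -0.0 F [-16.4   1.6  22.4] j [-0.32  0.49  0.33  1.68 -0.18  1.01  1.53]
side 399 [[18, 87, 161], [18, 95, 171], [18, 97, 171], [18, 96, 172], [17, 96, 170], [18, 95, 169]] [[18, 0], [26, 0], [34, 0], [42, 0], [25, 1], [33, 1], [41, 1], [23, 2], [39, 2], [38, 3], [38, 4], [38, 5], [38, 6], [39, 7]]
top 1142 [[17, 82, 90], [13, 79, 94], [14, 76, 94], [16, 81, 94], [15, 81, 97], [15, 83, 98]] [[0, 0], [8, 0], [16, 0], [24, 0], [32, 0], [40, 0], [48, 0], [2, 1], [10, 1], [18, 1], [26, 1], [34, 1], [42, 1], [50, 1]]
```

Stop reached, with about 28 N at the end. Backing off, then checking the nuts.

Call:
drive_tool(increments=[[0.02,0,-0.02,0,1],[0.01,0,-0.05,0,1],[0,0,-0.12,0,1],[0,0,-0.12,0,1],[0,0,0,0,1],[0,0,0,0,1]])

```text
time_s: 19.18
eef_pos: [0.6162, 0.0052, 0.2058]
eef_rot: [3.141, 0.004, 3.024]
force: [0.7, -0.8, 0.1]
opening: -0.0
gripper_force: 0.0
```

```bash
python3 -c "
from h import *
go(.08,.0,.205)
h=cv2.cvtColor(cv2.imread('pics/top0.png'),cv2.COLOR_BGR2HSV)[235:257,290:320].reshape(-1,3);print('nut hsv',np.percentile(h[h[:,1]>90],[5,50,95],axis=0).tolist())
for n in('side','top'):
  k=cams.capture(n);h=cv2.cvtColor(k['pixels'],cv2.COLOR_RGB2HSV)
  cs=[(x,y) for x in(-.09,.09) for y in(-.045,.045)]
  q=proj(k,[pt(0,x,y,-.13) for x,y in cs]);hull=cv2.convexHull(q.astype(np.int32))
  M=np.zeros(h.shape[:2],np.uint8);cv2.fillConvexPoly(M,hull,1)
  b=((h[...,0]>100)&(h[...,0]<125)&(h[...,1]>100)&(M>0)); m=((h[...,0]>8)&(h[...,0]<35)&(h[...,1]>100)&(M>0)).astype(np.uint8)
  N,l,s,ce=cv2.connectedComponentsWithStats(m)
  print(n,'tray',q.round(0).tolist(),'in',M.sum(),'blue',b.sum(),'brass',m.sum(),[(int(s[i,4]),ce[i].round(0).tolist()) for i in range(1,N) if s[i,4]>4])
"
```

```text
t 19.1833 pos [0.6162 0.0052 0.2058] rot [3.141 0.004 3.024] stand [0.0312 0.0013] units [-0.244 -0.006  0.004] open -0.0 F [ 0.7 -0.8  0.1] j [-0.34  0.42  0.35  1.61 -0.16  1.13  1.5 ]
nut hsv [[19.0, 98.3, 84.0], [20.0, 165.0, 170.0], [22.0, 172.7, 190.0]]
side tray [[296.0, 290.0], [293.0, 267.0], [363.0, 284.0], [357.0, 262.0]] in 1648 blue 781 brass 100 [(16, [357.0, 263.0]), (35, [344.0, 271.0]), (49, [352.0, 271.0])]
top tray [[321.0, 291.0], [287.0, 290.0], [323.0, 228.0], [290.0, 227.0]] in 2182 blue 0 brass 0 []
```

At least three nuts show in the tray near side px (344–357, 263–271). Now I'll go in front of the flange to bring the pot back.

Call:
drive_tool(increments=[[-0.1,0,0,0,1],[-0.1,0,0,0,1],[-0.05,0,0.05,0,1],[0,0,0.12,0,1],[0,0,0.12,0,1],[0,0,0.06,0,1],[0,0,0,0,1]])

```text
time_s: 19.87
eef_pos: [0.6614, -0.0004, 0.1294]
eef_rot: [-3.14, -0.007, 3.024]
force: [0.3, -0.8, 0.1]
opening: -0.002
gripper_force: 0.0
```

```bash
python3 -c "
from h import *
go(.066,.0,.138)"
```

```text
t 19.8667 pos [ 6.614e-01 -4.000e-04  1.294e-01] rot [-3.14  -0.007  3.024] stand [0.0768 0.0009] units [ 0.054 -0.005 -0.043] open -0.0 F [ 0.3 -0.8  0.1] j [-0.29  0.57  0.33  1.57 -0.2   1.04  1.55]
```

Call:
drive_tool(increments=[[0.025,0,-0.02,0,1],[0.02,0,-0.02,0,1],[0.017,0,-0.014,0,1],[0.017,0,-0.014,0,1],[0.017,0,-0.014,0,1],[0,0,0,0,1]])

```text
time_s: 20.37
eef_pos: [0.6462, 0.0018, 0.1525]
eef_rot: [3.141, 0.004, 3.024]
force: [2.4, -0.7, 6.1]
opening: 0.003
gripper_force: 3.1
```

Call:
drive_tool(increments=[[0.017,0,-0.014,0,1],[0.017,0,-0.012,0,1],[0.017,0,-0.009,0,1],[0.017,0,-0.008,0,1],[0.017,0,-0.006,0,1],[0,0,0,0,1]])

```text
time_s: 20.87
eef_pos: [0.6322, 0.0033, 0.1634]
eef_rot: [3.141, 0.009, 3.023]
force: [7.1, -1.4, 12.6]
opening: -0.004
gripper_force: 7.0
```

```bash
python3 -c "
from h import *
go(.0255,.0,.16)"
```

```text
t 20.8667 pos [0.6322 0.0033 0.1634] rot [3.141 0.009 3.023] stand [0.0474 0.0012] units [ 0.109 -0.006  0.017] open -0.0 F [ 7.1 -1.4 12.6] j [-0.32  0.48  0.34  1.63 -0.18  1.05  1.52]
```

Call:
drive_tool(increments=[[-0.01,0,0.02,0,1],[0,0,0.02,0,1],[0,0,0,0,1]])

```text
time_s: 21.12
eef_pos: [0.6397, 0.0025, 0.1582]
eef_rot: [3.14, 0.02, 3.023]
force: [16.7, -2.0, 19.6]
opening: -0.001
gripper_force: 13.4
```

Call:
drive_tool(increments=[[0.015,0,-0.006,0,1],[0.017,0,-0.006,0,1],[0.017,0,-0.006,0,1],[0.017,0,-0.005,0,1],[0,0,0,0,1]])

```text
time_s: 21.53
eef_pos: [0.6284, 0.0038, 0.1653]
eef_rot: [3.139, 0.025, 3.023]
force: [17.1, -2.4, 32.3]
opening: -0.0
gripper_force: 18.0
```

```bash
python3 -c "
from h import *
go(.0255,.0,.16);tilt(90,140)"
```

```text
t 21.5333 pos [0.6284 0.0038 0.1653] rot [3.139 0.025 3.023] stand [0.0435 0.0013] units [ 0.09  -0.007  0.026] open -0.0 F [17.1 -2.4 32.3] j [-0.33  0.46  0.34  1.66 -0.18  1.03  1.52]
blob [318 216  32  27 424] [333.58490566 229.67216981]
blob [334 198   3   3   7] [335. 199.]
blob [309 219   2   2   3] [309.66666667 219.33333333]
90 [[328.0, 219.0], [331.0, 225.0], [326.0, 206.0]]
100 [[333.0, 219.0], [336.0, 225.0], [331.0, 206.0]]
110 [[336.0, 220.0], [341.0, 225.0], [336.0, 207.0]]
120 [[340.0, 221.0], [345.0, 227.0], [340.0, 208.0]]
130 [[343.0, 223.0], [350.0, 229.0], [344.0, 210.0]]
```

The upward force shows the finger bottom is riding on the flange's edge, at a tilt of about 122°, because I raised it too fast. I'll lift, move forward and come down deeper.

Call:
drive_tool(increments=[[0,0,-0.06,0,1],[-0.08,0,-0.06,0,1],[-0.08,0,0,0,1],[-0.06,0,0,0,1],[0,0,0,0,1],[0,0,0,0,1]])

```text
time_s: 22.08
eef_pos: [0.6604, -0.0002, 0.1801]
eef_rot: [-3.141, -0.001, 3.024]
force: [-0.6, -0.6, -0.7]
opening: -0.001
gripper_force: 0.0
```

```bash
python3 -c "
from h import *
go(.075,.0,.141)"
```

```text
t 22.0833 pos [ 6.604e-01 -2.000e-04  1.801e-01] rot [-3.141e+00 -1.000e-03  3.024e+00] stand [0.0757 0.001 ] units [ 0.004 -0.005  0.195] open -0.0 F [-0.6 -0.6 -0.7] j [-0.3   0.52  0.35  1.52 -0.19  1.13  1.53]
```

Call:
drive_tool(increments=[[0,0,0.1,0,1],[0,0,0.1,0,1],[0,0,0,0,1],[0.03,0,0,0,1],[0.03,0,0,0,1],[0.03,0,0,0,1],[0,0,0,0,1]])

```text
time_s: 22.67
eef_pos: [0.6421, 0.0022, 0.1419]
eef_rot: [3.141, 0.001, 3.024]
force: [0.2, 0.7, -0.3]
opening: -0.003
gripper_force: 0.0
```

```bash
python3 -c "
from h import *
go(.049,.0,.144)"
```

```text
t 22.6667 pos [0.6421 0.0022 0.1419] rot [3.141e+00 1.000e-03 3.024e+00] stand [0.0573 0.0013] units [ 0.042 -0.007 -0.01 ] open -0.0 F [ 0.2  0.7 -0.3] j [-0.31  0.52  0.34  1.62 -0.19  1.03  1.54]
```

Call:
drive_tool(increments=[[0.015,0,0,0,1],[0.015,0,-0.005,0,1],[0.015,0,-0.008,0,1],[0.015,0,-0.01,0,1],[0,0,0,0,1]])

```text
time_s: 23.08
eef_pos: [0.6308, 0.0035, 0.1458]
eef_rot: [3.141, 0.0, 3.024]
force: [-0.2, -0.4, 0.7]
opening: -0.0
gripper_force: 0.0
```

Call:
drive_tool(increments=[[0.015,0,-0.01,0,1],[0.015,0,-0.009,0,1],[0.015,0,-0.006,0,1],[0.015,0,-0.006,0,1],[0,0,0,0,1]])

```text
time_s: 23.5
eef_pos: [0.6188, 0.0048, 0.1518]
eef_rot: [3.141, 0.0, 3.024]
force: [1.3, -0.0, -0.7]
opening: 0.0
gripper_force: 0.1
```

```bash
python3 -c "
from h import *
go(.0255,.0,.158)"
```

```text
t 23.5 pos [0.6188 0.0048 0.1518] rot [3.141 0.    3.024] stand [0.0339 0.0012] units [ 0.042 -0.006 -0.031] open 0.0 F [ 1.3 -0.  -0.7] j [-0.33  0.48  0.34  1.67 -0.18  1.03  1.52]
```

Call:
drive_tool(increments=[[0.015,0,-0.006,0,1],[0.015,0,-0.006,0,1],[0.015,0,-0.006,0,1],[0.015,0,-0.006,0,1],[0,0,0,0,1]])

```text
time_s: 23.92
eef_pos: [0.6067, 0.0064, 0.1565]
eef_rot: [3.141, -0.0, 3.024]
force: [0.3, 0.1, -0.6]
opening: 0.0
gripper_force: 0.0
```

Call:
drive_tool(increments=[[0.015,0,-0.006,0,1],[0.015,0,-0.005,0,1],[0.015,0,-0.004,0,1],[0,0,0,0,1]])

```text
time_s: 24.25
eef_pos: [0.5977, 0.0074, 0.1594]
eef_rot: [3.141, -0.0, 3.024]
force: [-0.1, -0.4, 0.6]
opening: 0.002
gripper_force: 0.0
```

```bash
python3 -c "
from h import *
go(.013,.0,.166)"
```

```text
t 24.25 pos [0.5977 0.0074 0.1594] rot [ 3.141 -0.     3.024] stand [0.0127 0.0014] units [-0.002 -0.007 -0.033] open 0.0 F [-0.1 -0.4  0.6] j [-0.34  0.43  0.34  1.71 -0.17  1.02  1.51]
```

There was no contact all the way to x ≈ 2 mm, so the flange must already be further back. I'll measure the tilt in the top and side views, using the pale plate blobs against predicted corners.

```bash
python3 -c "
from h import *
for n,(x0,y0,x1,y1) in dict(side=(285,185,375,265),top=(268,200,345,300)).items():
  k=cams.capture(n);h=cv2.cvtColor(k['pixels'],cv2.COLOR_RGB2HSV)[y0:y1,x0:x1]
  m=((h[...,1]<45)&(h[...,2]>150)).astype(np.uint8)
  N,l,s,ce=cv2.connectedComponentsWithStats(m)
  for i in range(1,N):
    if s[i,4]>12: print(n,'blob',(s[i]+[x0,y0,0,0,0]).tolist(),(ce[i]+[x0,y0]).round(0).tolist(),'V',h[l==i][:,2].mean().round())
  for d in range(20,140,10):
    t=np.radians(d);q=proj(k,[pt(t,-x,y,0) for x,y in((.046,-.038),(.072,-.038),(.072,.038),(.046,.038))])
    r=proj(k,[pt(t,.05*np.cos(a),.05*np.sin(a),.042) for a in np.arange(0,6.28,.1)])
    print(d,'flange',q.round(0).astype(int).tolist(),'rim',r.min(0).round(0),r.max(0).round(0))
"
```

```text
side blob [326, 207, 4, 14, 14] [328.0, 214.0] V 169.0
side blob [309, 218, 37, 23, 591] [327.0, 230.0] V 164.0
side blob [344, 218, 3, 13, 13] [345.0, 224.0] V 168.0
20 flange [[313, 244], [303, 242], [300, 223], [309, 225]] rim [315. 213.] [353. 238.]
30 flange [[314, 242], [305, 238], [302, 220], [311, 223]] rim [319. 213.] [354. 240.]
40 flange [[316, 239], [308, 235], [305, 216], [312, 221]] rim [324. 212.] [354. 242.]
50 flange [[319, 237], [312, 232], [308, 213], [315, 219]] rim [328. 212.] [353. 245.]
60 flange [[321, 236], [316, 229], [312, 210], [317, 217]] rim [333. 213.] [352. 248.]
70 flange [[324, 234], [321, 227], [317, 208], [320, 216]] rim [337. 214.] [350. 251.]
80 flange [[327, 234], [326, 225], [321, 207], [323, 215]] rim [340. 215.] [349. 254.]
90 flange [[331, 233], [331, 225], [326, 206], [326, 215]] rim [341. 217.] [348. 256.]
100 flange [[334, 233], [336, 225], [331, 206], [329, 215]] rim [339. 219.] [349. 258.]
110 flange [[337, 233], [341, 225], [336, 207], [332, 215]] rim [336. 222.] [351. 260.]
120 flange [[340, 234], [345, 227], [340, 208], [335, 216]] r
[... 462 characters left out ...]

60 flange [[319, 247], [319, 250], [287, 249], [288, 247]] rim [284. 223.] [325. 230.]
70 flange [[319, 244], [319, 244], [287, 244], [288, 243]] rim [285. 226.] [325. 227.]
80 flange [[319, 241], [319, 239], [287, 238], [288, 240]] rim [285. 223.] [325. 230.]
90 flange [[320, 238], [320, 234], [288, 233], [288, 237]] rim [285. 220.] [325. 234.]
100 flange [[320, 235], [320, 229], [288, 228], [288, 234]] rim [285. 219.] [325. 238.]
110 flange [[320, 232], [320, 225], [288, 224], [289, 231]] rim [285. 217.] [325. 243.]
120 flange [[320, 230], [320, 221], [289, 221], [289, 229]] rim [285. 217.] [325. 247.]
130 flange [[320, 228], [320, 218], [289, 218], [289, 227]] rim [285. 218.] [324. 251.]
```

The thin strip at (328,214) matches the flange edge at about 90°, so the pot has been following with almost no force. I'll carry on backwards.

Call:
drive_tool(increments=[[0.012,0,-0.01,0,1],[0.015,0,-0.008,0,1],[0.015,0,-0.006,0,1],[0.015,0,-0.005,0,1],[0.015,0,-0.004,0,1],[0.015,0,-0.002,0,1],[0.015,0,0,0,1],[0,0,0,0,1]])

```text
time_s: 25.02
eef_pos: [0.5773, 0.0098, 0.1663]
eef_rot: [3.141, -0.0, 3.024]
force: [0.6, 0.2, 0.3]
opening: -0.003
gripper_force: 0.2
```

Call:
drive_tool(increments=[[0.014,0,0.003,0,1],[0.014,0,0.005,0,1],[0.014,0,0.006,0,1],[0.014,0,0.008,0,1],[0.014,0,0.009,0,1],[0.014,0,0.01,0,1],[0.014,0,0.01,0,1],[0,0,0,0,1]])

```text
time_s: 25.68
eef_pos: [0.5576, 0.0121, 0.1555]
eef_rot: [-3.141, -0.001, 3.024]
force: [-0.4, -0.7, 0.6]
opening: -0.004
gripper_force: 0.1
```

```bash
python3 -c "
from h import *
go(-.0299,.0,.156);tilt(40,80)"
```

```text
t 25.6833 pos [0.5576 0.0121 0.1555] rot [-3.141e+00 -1.000e-03  3.024e+00] stand [-0.0278  0.0014] units [ 0.011 -0.007 -0.003] open -0.0 F [-0.4 -0.7  0.6] j [-0.37  0.38  0.34  1.82 -0.15  0.98  1.49]
blob [310 214  10  22  60] [314.65       227.03333333]
blob [334 198   3   3   7] [335. 199.]
blob [337 232   3   3   3] [338. 233.]
40 [[310.0, 228.0], [308.0, 235.0], [305.0, 216.0]]
50 [[313.0, 225.0], [312.0, 232.0], [308.0, 213.0]]
60 [[317.0, 223.0], [316.0, 229.0], [312.0, 210.0]]
70 [[320.0, 221.0], [321.0, 227.0], [317.0, 208.0]]
```

Call:
drive_tool(increments=[[-0.01,0,-0.05,0,1],[0,0,-0.05,0,1],[0.06,0,0,0,1],[0.06,0,0,0,1],[0,0,0,0,1]])

```text
time_s: 26.15
eef_pos: [0.5355, 0.0147, 0.1771]
eef_rot: [3.141, -0.0, 3.024]
force: [0.3, -0.1, 0.9]
opening: 0.002
gripper_force: 0.0
```

Call:
drive_tool(increments=[[0.01,0,0.03,0,1],[0.01,0,0.03,0,1],[0.015,0,0.02,0,1],[0.015,0,0.02,0,1],[0.01,0,0.02,0,1],[0,0,0,0,1]])

```text
time_s: 26.65
eef_pos: [0.5238, 0.016, 0.1509]
eef_rot: [-3.141, -0.002, 3.024]
force: [-0.7, 0.0, 0.2]
opening: 0.002
gripper_force: 0.0
```

```bash
python3 -c "
from h import *
go(-.061,.0,.142);tilt(10,60)"
```

```text
t 26.65 pos [0.5238 0.016  0.1509] rot [-3.141e+00 -2.000e-03  3.024e+00] stand [-0.0617  0.0014] units [-0.004 -0.007  0.045] open 0.0 F [-0.7  0.   0.2] j [-0.4   0.33  0.34  1.9  -0.13  0.94  1.46]
blob [311 215   9  21  87] [314.50574713 224.97701149]
blob [334 198   3   3   7] [335. 199.]
blob [330 213   1   2   2] [330.  213.5]
10 [[305.0, 237.0], [302.0, 246.0], [299.0, 227.0]]
20 [[306.0, 234.0], [303.0, 242.0], [300.0, 223.0]]
30 [[308.0, 230.0], [305.0, 238.0], [302.0, 220.0]]
40 [[310.0, 228.0], [308.0, 235.0], [305.0, 216.0]]
50 [[313.0, 225.0], [312.0, 232.0], [308.0, 213.0]]
```

The pot is still at about 53° and the finger came down just behind the flange edge. I'll lift and shift forward 18 mm.

Call:
drive_tool(increments=[[0,0,-0.06,0,1],[0,0,-0.06,0,1],[-0.045,0,0,0,1],[-0.045,0,0,0,1],[0,0,0.03,0,1],[0,0,0.025,0,1],[0,0,0,0,1]])

```text
time_s: 27.28
eef_pos: [0.5415, 0.0137, 0.1629]
eef_rot: [-3.141, -0.003, 3.023]
force: [-0.3, -1.0, -0.3]
opening: -0.001
gripper_force: 0.0
```

```bash
python3 -c "
from h import *
go(-.045,.0,.161)"
```

```text
t 27.2833 pos [0.5415 0.0137 0.1629] rot [-3.141e+00 -3.000e-03  3.023e+00] stand [-0.0439  0.0012] units [ 0.005 -0.006  0.009] open -0.0 F [-0.3 -1.  -0.3] j [-0.39  0.34  0.34  1.84 -0.14  0.98  1.47]
```

Call:
drive_tool(increments=[[0.005,0,0.012,0,1],[0.01,0,0.014,0,1],[0.01,0,0.014,0,1],[0.01,0,0.014,0,1],[0,0,0,0,1]])

```text
time_s: 27.7
eef_pos: [0.5334, 0.0148, 0.1538]
eef_rot: [3.142, -0.003, 3.024]
force: [-4.2, -0.6, 4.8]
opening: -0.002
gripper_force: 2.5
```

```bash
python3 -c "
from h import *
go(-.059,.0,.142);tilt(20,60)"
```

```text
t 27.7 pos [0.5334 0.0148 0.1538] rot [ 3.142e+00 -3.000e-03  3.024e+00] stand [-0.0521  0.0013] units [ 0.035 -0.007  0.059] open -0.0 F [-4.2 -0.6  4.8] j [-0.39  0.34  0.34  1.87 -0.14  0.95  1.47]
blob [309 221   9  18  82] [312.79268293 229.98780488]
blob [334 198   3   3   7] [335. 199.]
blob [341 220   5   5   5] [343. 222.]
20 [[306.0, 234.0], [303.0, 242.0], [300.0, 223.0]]
30 [[308.0, 230.0], [305.0, 238.0], [302.0, 220.0]]
40 [[310.0, 228.0], [308.0, 235.0], [305.0, 216.0]]
50 [[313.0, 225.0], [312.0, 232.0], [308.0, 213.0]]
```

Call:
drive_tool(increments=[[0.009,0,0.015,0,1],[0.008,0,0.015,0,1],[0.007,0,0.015,0,1],[0.007,0,0.015,0,1],[0,0,0,0,1]])

```text
time_s: 28.17
eef_pos: [0.5284, 0.0156, 0.1416]
eef_rot: [-3.142, -0.002, 3.024]
force: [-0.5, 0.6, 1.1]
opening: 0.002
gripper_force: 0.5
```

Call:
drive_tool(increments=[[0.006,0,0.016,0,1],[0.006,0,0.016,0,1],[0.005,0,0.016,0,1],[0.003,0,0.016,0,1],[0,0,0,0,1]])

```text
time_s: 28.58
eef_pos: [0.5253, 0.0159, 0.1287]
eef_rot: [-3.141, -0.001, 3.024]
force: [-0.1, 0.5, -0.2]
opening: -0.004
gripper_force: 0.0
```

```bash
python3 -c "
from h import *
go(-.064,.0,.1306);tilt(0,40)"
```

```text
t 28.5833 pos [0.5253 0.0159 0.1287] rot [-3.141e+00 -1.000e-03  3.024e+00] stand [-0.0603  0.0015] units [ 0.019 -0.008 -0.01 ] open -0.0 F [-0.1  0.5 -0.2] j [-0.39  0.36  0.33  1.92 -0.15  0.89  1.47]
blob [303 226  11  18 102] [308.07843137 237.16666667]
blob [311 222   2   5   8] [311.625 223.625]
blob [334 198   3   3   7] [335. 199.]
0 [[305.0, 240.0], [302.0, 250.0], [298.0, 231.0]]
10 [[305.0, 237.0], [302.0, 246.0], [299.0, 227.0]]
20 [[306.0, 234.0], [303.0, 242.0], [300.0, 223.0]]
30 [[308.0, 230.0], [305.0, 238.0], [302.0, 220.0]]
```

Call:
drive_tool(increments=[[0.01,0,0.014,0,1],[0.01,0,0.016,0,1],[0.008,0,0.016,0,1],[0,0,0.014,0,1],[0,0,0,0,1]])

```text
time_s: 29.05
eef_pos: [0.5195, 0.0166, 0.1168]
eef_rot: [-3.141, -0.001, 3.024]
force: [0.4, -0.3, -0.3]
opening: -0.0
gripper_force: 0.0
```

Call:
drive_tool(increments=[[0,0,0.012,0,1],[0,0,0.01,0,1],[0,0,0.01,0,1],[0,0,0,0,1]])

```text
time_s: 29.38
eef_pos: [0.5196, 0.0166, 0.1105]
eef_rot: [-3.141, -0.001, 3.024]
force: [-0.1, 0.6, -0.3]
opening: 0.003
gripper_force: 0.0
```

```bash
python3 -c "
from h import *
go(-.065,.0,.106);tilt(0,20)"
```

```text
t 29.3833 pos [0.5196 0.0166 0.1105] rot [-3.141e+00 -1.000e-03  3.024e+00] stand [-0.066   0.0015] units [-0.005 -0.008  0.022] open 0.0 F [-0.1  0.6 -0.3] j [-0.38  0.37  0.33  1.96 -0.16  0.84  1.48]
blob [301 230  12  18 108] [306.96296296 241.61111111]
blob [310 215   9  10  14] [312.78571429 218.92857143]
blob [345 226   5   8   9] [347.55555556 229.55555556]
0 [[305.0, 240.0], [302.0, 250.0], [298.0, 231.0]]
10 [[305.0, 237.0], [302.0, 246.0], [299.0, 227.0]]
```

Near upright. Small steps down until the stop is felt.

Call:
drive_tool(increments=[[0,0,0.008,0,1],[0,0,0.006,0,1],[0,0,0.005,0,1],[0,0,0,0,1]])

```text
time_s: 29.77
eef_pos: [0.5201, 0.0165, 0.1071]
eef_rot: [-3.142, 0.0, 3.024]
force: [-0.1, 0.1, -0.3]
opening: -0.001
gripper_force: 0.0
```

Call:
drive_tool(increments=[[0,0,0.005,0,1],[0,0,0.004,0,1],[0,0,0,0,1]])

```text
time_s: 30.02
eef_pos: [0.5201, 0.0165, 0.1056]
eef_rot: [3.141, 0.0, 3.024]
force: [-2.5, -0.7, 3.6]
opening: 0.001
gripper_force: 1.9
```

```bash
python3 -c "
from h import *
go(-.065,.0,.104)"
```

```text
t 30.0167 pos [0.5201 0.0165 0.1056] rot [3.141 0.    3.024] stand [-0.0655  0.0015] units [-0.003 -0.008  0.008] open 0.0 F [-2.5 -0.7  3.6] j [-0.38  0.38  0.32  1.96 -0.16  0.83  1.48]
```

Call:
drive_tool(increments=[[0,0,0.004,0,1],[0,0,0.003,0,1],[0,0,0,0,1]])

```text
time_s: 30.27
eef_pos: [0.5202, 0.0166, 0.1053]
eef_rot: [3.141, 0.001, 3.024]
force: [-7.0, 0.1, 19.5]
opening: 0.002
gripper_force: 9.7
```

Call:
drive_tool(increments=[[0,0,0.003,0,1],[0,0,0,0,1]])

```text
time_s: 30.43
eef_pos: [0.5202, 0.0166, 0.1052]
eef_rot: [3.14, 0.001, 3.023]
force: [-9.2, 0.2, 26.3]
opening: -0.002
gripper_force: 13.0
```

Stop reached at 0°. I'll lift off, go back over the open latch, and check the pot.

Call:
drive_tool(increments=[[0,0,-0.05,0,1],[0,0,-0.14,0,1],[0,0,-0.15,0,1],[0,0,-0.15,0.05,0.3],[0.03,0.15,0,0,0.3],[0,0.15,0,0,0.3],[0,0.15,0,0,0.3],[0,0.05,0,0,0.3]])

```text
time_s: 31.1
eef_pos: [0.5363, 0.1209, 0.2016]
eef_rot: [3.139, 0.0, 2.929]
force: [-0.3, 0.8, -0.0]
opening: 0.349
gripper_force: 0.0
```

Call:
drive_tool(increments=[[0,0,0,0.06,0.3],[0,0,0,0.06,0.3],[0,0,0,0.06,0.3],[0,0,0,0.06,0.3],[0,0,0,0.06,0.3],[0,0,0,0.06,0.3],[0,0,0,0.06,0.3],[0,0,0,0.06,0.3]])

```text
time_s: 31.77
eef_pos: [0.5359, 0.1151, 0.2014]
eef_rot: [3.142, 0.0, 1.958]
force: [-0.3, -0.2, -0.4]
opening: 0.35
gripper_force: 0.0
```

Call:
drive_tool(increments=[[0,0,0,0.06,0.3],[0,0,0,0.03,0.3],[0,0,0,0,0.3]])

```text
time_s: 32.02
eef_pos: [0.5359, 0.1153, 0.2013]
eef_rot: [-3.142, 0.0, 1.781]
force: [-0.7, 0.1, -0.7]
opening: 0.351
gripper_force: 0.0
```

```bash
python3 -c "
from h import *
go(-.0783,.1013,.121);tilt(0,20)
k=cams.capture('top');a,s=red(k,(235,245,300,300));print(a,s,plane(k,a,.166))
for n in('side','top'):
  k=cams.capture(n);h=cv2.cvtColor(k['pixels'],cv2.COLOR_RGB2HSV);x0,y0,x1,y1=(295,205,378,292) if n=='side' else (278,208,335,290)
  q=h[y0:y1,x0:x1];m=((q[...,0]>16)&(q[...,0]<25)&(q[...,1]>125)).astype(np.uint8)
  N,l,s,ce=cv2.connectedComponentsWithStats(m);print(n,[(int(s[i,4]),(ce[i]+[x0,y0]).round(0).tolist()) for i in range(1,N) if s[i,4]>4])
"
```

```text
t 32.0167 pos [0.5359 0.1153 0.2013] rot [-3.142  0.     1.781] stand [-0.0612  0.1014] units [ 0.027 -0.081  0.401] open 0.35 F [-0.7  0.1 -0.7] j [-0.75  0.33  0.58  1.79 -0.2   1.07  0.12]
blob [299 231  14  18 145] [305.08965517 240.02758621]
blob [309 217   6  10  11] [310.63636364 221.18181818]
blob [343 225   6   9   9] [346.22222222 229.        ]
0 [[305.0, 240.0], [302.0, 250.0], [298.0, 231.0]]
10 [[305.0, 237.0], [302.0, 246.0], [299.0, 227.0]]Traceback (most recent call last):
  File "<string>", line 4, in <module>
    k=cams.capture('top');a,s=red(k,(235,245,300,300));print(a,s,plane(k,a,.166))
                              ~~~^^^^^^^^^^^^^^^^^^^^^
  File "h.py", line 22, in red
    i=1+s[1:,4].argmax(); return ce[i]+[x0,y0],s[i]
        ~~~~~~~~~~~~~~^^
ValueError: attempt to get argmax of an empty sequence
```

```bash
python3 -c "
from h import *
latch()
for n in('side','top','wrist'):
  k=cams.capture(n);h=cv2.cvtColor(k['pixels'],cv2.COLOR_RGB2HSV)
  x0,y0,x1,y1=(295,205,378,292) if n=='side' else (278,208,335,290) if n=='top' else (0,200,640,480)
  q=h[y0:y1,x0:x1];m=((q[...,0]>16)&(q[...,0]<25)&(q[...,1]>140)).astype(np.uint8)
  N,l,s,ce=cv2.connectedComponentsWithStats(m);print(n,[(int(s[i,4]),(ce[i]+[x0,y0]).round(0).tolist(),plane(k,ce[i]+[x0,y0],.012)[0][:2].round(3).tolist()) for i in range(1,N) if s[i,4]>4][:12])
  print('pot floor px',proj(k,[pt(0,0,0,-.045)]).round(0), 'vis hue', h[tuple(proj(k,[pt(0,0,0,-.045)]).round(0).astype(int)[0][::-1].clip(0,479))])
"
```

```text
latch: px [292.62106406 246.07600434] area 921 knob [0.51849409 0.1180442 ] r 0.05101152649497889 swing 1.2362075098899497
side [(31, [332.0, 206.0], [0.679, 0.303]), (44, [359.0, 261.0], [0.681, 0.035]), (20, [344.0, 271.0], [0.63, 0.007]), (36, [352.0, 271.0], [0.651, 0.0])]
pot floor px [[328. 251.]] vis hue [20  9 83]
top []
pot floor px [[305. 249.]] vis hue [ 81  20 182]
wrist [(338, [439.0, 310.0], [0.683, 0.028]), (2590, [545.0, 341.0], [0.81, 0.016]), (9, [531.0, 324.0], [0.786, 0.032]), (6, [506.0, 342.0], [0.768, 0.006]), (6, [570.0, 350.0], [0.841, 0.012]), (6, [567.0, 358.0], [0.843, 0.001]), (11, [502.0, 364.0], [0.774, -0.022]), (1554, [609.0, 431.0], [0.937, -0.085])]
pot floor px [[350. 353.]] vis hue [30  7 69]
```

Pot at 0° (flange centroid (305,240) matches), no brass visible in it from the top, nuts in the tray, and the latch still at 1.24. Lowering over the knob.

Call:
drive_tool(increments=[[0.031,-0.082,0,0,0.3],[0,0,0,0,0.3],[0,0,0.12,0,0.3],[0,0,0.12,0,0.3],[0,0,0.1,0,0.3],[0,0,0.06,0,0.3],[0,0,0,0,0.3]])

```text
time_s: 32.9
eef_pos: [0.517, 0.1177, 0.1191]
eef_rot: [-3.138, 0.001, 1.784]
force: [-0.3, -0.5, -0.2]
opening: 0.35
gripper_force: 0.0
```

```bash
python3 -c "
from h import *
go(-.0783,.1013,.121);latch()"
```

```text
t 32.9 pos [0.517  0.1177 0.1191] rot [-3.138e+00  1.000e-03  1.784e+00] stand [-0.0802  0.1017] units [-0.005  0.008 -0.009] open 0.35 F [-0.3 -0.5 -0.2] j [-0.73  0.4   0.54  1.93 -0.26  0.88  0.16]
latch: px [324.29072006 331.85906816] area 2597 knob [0.51871141 0.11750918] r 0.050442100841762684 swing 1.2381020209526108
```

Call:
drive_tool(increments=[[0,-0.015,0,0,0.3],[0,-0.015,0,0,0.3],[-0.004,-0.025,0,-0.05,0.3],[-0.004,-0.025,0,-0.05,0.3],[-0.004,-0.025,0,-0.05,0.3],[-0.004,-0.025,0,-0.05,0.3],[0,0,0,0,0.3]])

```text
time_s: 33.53
eef_pos: [0.4951, 0.1064, 0.1226]
eef_rot: [3.14, 0.0, 2.188]
force: [0.6, 0.3, -0.3]
opening: 0.349
gripper_force: 0.0
```

```bash
python3 -c "
from h import *
go(-.0783,.1013,.121);latch()"
```

```text
t 33.5333 pos [0.4951 0.1064 0.1226] rot [3.14  0.    2.188] stand [-0.1006  0.0879] units [-0.025  0.128  0.008] open 0.35 F [ 0.6  0.3 -0.3] j [-0.66  0.34  0.44  1.98 -0.19  0.86  0.5 ]
latch: px [336.37981354 327.24929064] area 2467 knob [0.50090243 0.10944535] r 0.05020274169785381 swing 0.8471591180958947
```

Call:
drive_tool(increments=[[-0.004,-0.025,0,-0.05,0.3],[-0.004,-0.025,0,-0.05,0.3],[-0.004,-0.025,0,-0.05,0.3],[-0.004,-0.025,0,-0.05,0.3],[-0.004,-0.025,0,-0.05,0.3],[-0.004,-0.025,0,-0.05,0.3],[0,0,0,0,0.3]])

```text
time_s: 34.17
eef_pos: [0.4798, 0.0807, 0.122]
eef_rot: [3.141, 0.001, 2.784]
force: [-0.4, 0.5, 1.1]
opening: 0.349
gripper_force: 0.0
```

```bash
python3 -c "
from h import *
go(-.112,.054,.121);latch()"
```

```text
t 34.1667 pos [0.4798 0.0807 0.122 ] rot [3.141e+00 1.000e-03 2.784e+00] stand [-0.1129  0.0607] units [-0.012 -0.031  0.005] open 0.35 F [-0.4  0.5  1.1] j [-0.53  0.3   0.31  2.02 -0.12  0.84  1.07]
latch: px [336.58635997 328.52300242] area 2478 knob [0.48372997 0.08667152] r 0.04943347128244148 swing 0.2667001181723844
```

Call:
drive_tool(increments=[[-0.004,-0.025,0,-0.05,0.3],[-0.003,-0.02,0,-0.04,0.3],[-0.001,-0.01,0,-0.02,0.3],[0,0,0,0,0.3]])

```text
time_s: 34.55
eef_pos: [0.4783, 0.0704, 0.1217]
eef_rot: [3.141, 0.0, 3.0]
force: [0.8, -0.1, -1.2]
opening: 0.348
gripper_force: 0.0
```

```bash
python3 -c "
from h import *
go(-.112,.054,.121);latch()"
```

```text
t 34.55 pos [0.4783 0.0704 0.1217] rot [3.141 0.    3.   ] stand [-0.1132  0.0502] units [-0.006  0.019  0.003] open 0.35 F [ 0.8 -0.1 -1.2] j [-0.47  0.3   0.27  2.03 -0.1   0.83  1.29]
latch: px [336.77114228 329.5507014 ] area 2495 knob [0.4813002  0.07701789] r 0.04909356201291171 swing 0.06440114503418946
```

Call:
drive_tool(increments=[[0,-0.006,0,-0.01,0.3],[0,-0.005,0,0,0.3],[0,0,0,0,0.3],[0,0,0,0,0.3]])

```text
time_s: 34.93
eef_pos: [0.4777, 0.0683, 0.1214]
eef_rot: [3.141, 0.0, 3.023]
force: [0.4, 0.5, 0.8]
opening: 0.355
gripper_force: 0.4
```

Call:
drive_tool(increments=[[0,-0.005,0,0,0.3],[0,0,0,0,0.3],[0,0,0,0,0.3]])

```text
time_s: 35.18
eef_pos: [0.4777, 0.0679, 0.1215]
eef_rot: [3.141, 0.0, 3.024]
force: [-0.1, 4.4, 0.2]
opening: 0.348
gripper_force: 2.5
```

```bash
python3 -c "
from h import *
go(-.112,.054,.121);latch()"
```

```text
t 35.1833 pos [0.4777 0.0679 0.1215] rot [3.141 0.    3.024] stand [-0.1135  0.0477] units [-0.007  0.032  0.002] open 0.35 F [-0.1  4.4  0.2] j [-0.46  0.29  0.26  2.03 -0.1   0.83  1.31]
latch: px [337.88435374 330.65266106] area 2499 knob [0.48103082 0.07495234] r 0.049034191945956776 swing 0.021959647415693607
```

Call:
drive_tool(increments=[[0,-0.004,0,0,0.3],[0,0,0,0,0.3]])

```text
time_s: 35.4
eef_pos: [0.4777, 0.0677, 0.1216]
eef_rot: [3.14, 0.0, 3.025]
force: [0.3, 7.4, -0.5]
opening: 0.352
gripper_force: 3.8
```

Call:
drive_tool(increments=[[0,0.035,0,0,0.3],[0,0.01,0,0,0.3],[0,0,0,0,0.3],[0,0,-0.12,0,0.3],[0,0,-0.15,0,0.3],[0,0,-0.15,0,0.3],[0,0,-0.1,0,0.3]])

```text
time_s: 35.98
eef_pos: [0.479, 0.0745, 0.2278]
eef_rot: [3.142, 0.002, 3.023]
force: [1.2, 0.4, 0.0]
opening: 0.347
gripper_force: 0.0
```

Call:
drive_tool(increments=[[0.09,0.15,0,0,0.3],[0.09,0.15,0,0,0.3],[0.09,0.15,0,0,0.3],[0.09,0.15,0,0,0.3],[0.09,0.15,0,0,0.3],[0.09,0.15,0,0,0.3],[0,0,0,0,0.3],[0,0,0,0,0.3]])

```text
time_s: 36.65
eef_pos: [0.3915, 0.2679, 0.2251]
eef_rot: [-3.141, -0.0, 3.028]
force: [1.0, -0.3, 0.1]
opening: 0.347
gripper_force: 0.0
```

```bash
python3 -c "
from h import *
print(status.state()['eef_pos'],status.state()['time_s'])
s=cams.capture('side');t=cams.capture('top')
a,_=red(s,(265,200,305,240));b,_=red(t,(260,265,300,300));print(a,b,'was [281.5,219.35] [279.15,282.77]');tilt(0,20)
o=cv2.imread('pics/top0.png')[:,:,::-1]
for n,k in(('side',s),('top',t)):
  h=cv2.cvtColor(k['pixels'],cv2.COLOR_RGB2HSV);x0,y0,x1,y1=(295,215,378,292) if n=='side' else (278,208,335,290)
  q=h[y0:y1,x0:x1];m=((q[...,0]>16)&(q[...,0]<25)&(q[...,1]>130)).astype(np.uint8)
  N,l,st,ce=cv2.connectedComponentsWithStats(m);print(n,[(int(st[i,4]),(ce[i]+[x0,y0]).round(0).tolist(),plane(k,ce[i]+[x0,y0],.012)[0][:2].round(3).tolist()) for i in range(1,N) if st[i,4]>4])
f=lambda im:[cv2.moments(((lambda h:((h[...,0]>100)&(h[...,0]<125)&(h[...,1]>140)).astype(np.uint8))(cv2.cvtColor(im,cv2.COLOR_RGB2HSV)[205:295,275:340])),True)[x] for x in('m00','m10','m01')]
for im in(o.copy(),t['pixels']): A=f(im);print('tray blue',A[0],A[1]/A[0],A[2]/A[0])
d=cv2.absdiff(o,t['pixels']).max(2)[:,115:640];d=(d>45).astype(np.uint8)
N,l,st,ce=cv2.connectedComponentsWithStats(d);print('changed',[(st[i]+[115,0,0,0,0]).tolist() for i in range(1,N) if st[i,4]>15])
"
```

```text
[0.39148505 0.26790474 0.22513713] 36.65
[281.5        219.85483871] [279.55319149 282.82978723] was [281.5,219.35] [279.15,282.77]
blob [307 236   4  12  19] [308.57894737 241.73684211]
blob [303 235   3  12  16] [304.0625 240.9375]
blob [309 219   3   8   8] [309.75 222.5 ]
0 [[305.0, 240.0], [302.0, 250.0], [298.0, 231.0]]
10 [[305.0, 237.0], [302.0, 246.0], [299.0, 227.0]]
side [(48, [359.0, 262.0], [0.681, 0.034]), (25, [344.0, 271.0], [0.631, 0.007]), (40, [352.0, 271.0], [0.652, 0.001])]
top []
tray blue 1011.0 31.448071216617212 42.333333333333336
tray blue 998.0 31.53607214428858 42.62725450901804
changed [[145, 231, 8, 9, 23], [154, 236, 28, 30, 107], [293, 237, 24, 20, 282], [115, 243, 232, 237, 22850], [160, 262, 8, 8, 16], [349, 451, 10, 11, 27], [322, 461, 26, 8, 52]]
```

```bash
python3 -c "
from rig import workorder
print(workorder.job_done())"
```

```text
the job is handed in; nothing more can be done
None
```

The job is handed in at about 37 s: the pot was tipped to its stop and emptied, stood upright on its stop again, and the latch swung home. I could see only three nuts in the tray; the other two must be in it under the pot, since none was left in the pot or seen on the bench. The tray did not shift and no bystander was seen to move, but an early jam while tipping put about 67 N on the fingers, under the 120 N wrist limit.

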